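# Hang the pattern plate and take up the scriber

### The arm

A 7-joint arm with a two-finger parallel gripper is mounted at the origin on the work surface. World frame = base frame: x ahead of the robot, y to its left, z up, the work surface at z = 0. Lengths are in m, angles in rad, forces in N, time in s.
With the tool pointing down it reaches from about 0.425 to 0.875 m from the base axis. Payload 8.4 kg.
Tool frame: the origin (TCP) lies between the finger pads; the fingertips stand 22 mm ahead of it and the grasp point (between the pads) lies 3 mm ahead of it; z points along the fingers, y is the direction in which the jaws open and shut (so a half turn about z gives the same grasp; the last joint's range is limited). The gripper opens to 87 mm and grips with 3 to 60 N. Pads are 19 mm wide; open, the fingers measure 117 mm over their backs; the gripper's body (75 mm by 190 mm) begins 51 mm behind the grasp point.
Start: joints at [1.034, 0.333, 0.04, 1.465, -0.013, 1.343, -0.059], TCP at [0.276, -0.589, 0.223] pointing down, gripper open.
Joint ranges: [-2.58, 2.58], [-0.38, 2.09], [-1.3, 1.39], [0.25, 2.4], [-1.5, 4.64], [0.08, 2.09], [-2.65, 2.65]. Speed limits (rad/s): [2.22, 2.22, 2.79, 2.79, 3.14, 3.14, 3.14].

### API

Orientations are given as a unit quaternion [w, x, y, z].
In Python, from cell import arm gives the robot as it stands.
- The arm moves only by the tool move_arm, never from a script. Its argument "steps" is a list of rows, each a list of 4 numbers: the shift along the tool's x, y, z in units of 300 mm (1.0 is 300 mm), then the turn about the tool's z in units of pi/2 rad (1.0 is pi/2 rad). In form: [[tx, ty, tz, yaw], ...]. A call has 1 to 8 rows; each row is the pose to reach, as a shift and turn from the pose commanded when the call began, along the tool's axes at that moment; what a row does not reach only later rows make up. A row lasts 1/12 s, in which the tool goes at most 41.7 mm and 7.16 degrees, less where a joint would pass 70% of its speed; a pose out of reach is approached as far as the arm can. A call with a number of a shift or a turn outside -1 to 1 is refused whole. A call with a gripper value outside its range is refused whole. "jaw" is the opening, from 0 (shut) to 1 (fully open), set as the call begins (left out, the last holds). The fingers move at their own pace and stop on an object; the grip force is fixed at half the most. Time passes only in rows, so rows that repeat a pose let the fingers close. It gives the time, the measured TCP pose, the force and the opening at its end, in the units of the state.
- arm.get_obs(): the state, without advancing time (a new reading comes with each control period).
- arm.get_image(name): name is "scene" or "top" or "wrist"; returns (picture, depth): 420x560x3 uint8, red, green, blue; 420x560 float32, m along the optical axis (not along the pixel's ray), 0 where there is no reading.
- arm.get_calibration(name): a dict with "K" (3x3 intrinsics, pixels), "T" (4x4, takes a point from camera to world coordinates). Camera axes: x right, y down, z forward; pixel columns grow to the right and rows downward; lengths in m; the calibration is good to about 2 mm. A picture is of the moment at which its call begins: read the wrist's pose just before it. get_calibration takes no time and is no camera call; for the wrist camera it gives the pose at the moment of the call.
- arm.sign_off(): hands the job in, once; it reports no verdict.
The state is a dict: "t": time; "qpos": joint angles; "joint_vel": joint speeds; "effort": joint torques, N m; "tool_pos": TCP position; "tcp_rot": TCP orientation; "ft_force": force on the tool from outside, world axes, zero at the start; "torque": the same for the moment, N m; "width": opening from 0.0 (shut) to 1.0 (fully open).
Only numpy, scipy, OpenCV 4.12 (cv2) and the standard library are available. Lean on these libraries where they do the work, as an engineer would, in place of code of your own. Each camera call takes 0.05 s, during which the arm holds its last target.

### The job

Get ready to trace a pattern on the silver bowl: take the pattern plate out of its slotted stand by its wooden tab, hook it on the rail well to the left (+y side) of the brass mark, slide it along the rail to the mark and let go of it there. Then draw the scriber (the round one, tallest of the three tools in the wooden block) straight out and turn it from upright to a writing slant of about 45 degrees, point down, its point about 3 cm above the middle of the upturned wide silver bowl (not the narrow beaker). Finish while still holding it there, never touching the silver with it, and leave everything else where it stands.

Things in the scene. Friction and masses are not known exactly. Their poses are not given: they have to be found in the camera images.
- plate_tab (a point): Centre of the wooden grip tab on top of the aluminium pattern plate's hook (loose, 100 g): tab 8 mm thick (x), 30 mm wide (y), 50 mm high (z, 25 mm up and down from here). Plate frame: z up, y along the plate, x through its thickness, +x away from the robot. The hook's roof begins 25 mm below this point; the plate (4 by 70 by 66 mm high) reaches from 92 to 158 mm below.
- plate_seat (a point): Where the rail's axis lies in the hook when it hangs: 35.5 mm below plate_tab, mid-hook. Strip 14 mm wide (y), 32 mm inside. A leg closes its -x side; its +x side is open from 11.5 mm (lip) to 48.5 mm below this point. So bring it from the robot's side, lifted 30 mm, rail level in the opening, go +x till the rail is under the roof, then lower; to pass the lip it must be 18 mm up.
- plate: The loose pattern plate with hook and tab; origin at the middle of its lower edge, 158 mm below plate_tab.
- stand: Fixed wooden stand, 60 (x) by 110 (y) by 46 mm high, with a slot along its y, 6 mm wide and 74 mm long, 36 mm deep, in which the pattern plate stands upright at the start. Origin under its centre.
- rail: Fixed steel rail on two end posts: a round bar of 12 mm diameter along its y axis, 360 mm long, axis 240 mm above the table. Origin on the table under its middle.
- rail_mid (a point): Middle of the rail's axis, 240 mm above the table; y along the rail (towards +y, the robot's left), x away from the robot.
- mark: The mark: a brass band 16 mm wide around the rail, flush with it (no obstacle); origin on the rail's axis at its middle.
- scriber_mid (a point): Middle of the scriber (loose): a round aluminium rod 12 mm in diameter, 150 mm long with a cone point over its last 28 mm, 45 g. z runs from its point to its blunt end. It stands point down in a hole of the block, 95 mm of it above the block; this point is 75 mm from either end.
- scriber_grip (a point): Place to grip the scriber from above: 118 mm from its point, 32 mm below its blunt end.
- scriber_tip (a point): The scriber's point.
- scriber: The scriber; origin at its point.
- block: Fixed wooden tool block, 60 (x) by 220 (y) by 65 mm high, with three holes of 14 mm diameter, 55 mm deep, in a row along y, 75 mm apart. Origin under its centre. Scriber and two punches stand in the holes in any order.
- bowl_pot: Fixed round pot of black pitch, 150 mm in diameter, 62 mm high, with the wide silver bowl (110 mm in diameter) set upside down in it. Origin under its centre.
- bowl_top (a point): Centre of the wide silver bowl's upturned foot, 60 mm in diameter, its highest face, 113 mm above the table.
- beaker_pot: The other pot, alike, with a narrow silver beaker (60 mm in diameter) in it, top 124 mm above the table; not to be used. The two pots may change places. Origin under its centre.
- punch_a: Loose square steel punch, 9 mm, 94 mm long, standing in the block (39 mm above it); leave. Origin at its lower end.
- punch_b: Loose square steel punch, 9 mm, 84 mm long, standing in the block (29 mm above it); leave. Origin at its lower end.
- bottle: Bystander: grey water bottle, 68 mm in diameter, 200 mm high. Origin under its centre.
- jar: Bystander: white jar, 48 mm in diameter, 60 mm high. Origin under its centre.
- pad: Bystander: dark red scouring pad, 50 by 80 by 14 mm. Origin under its centre.
- hammer: Bystander: hammer lying on the table. Origin under its middle.
- dish: Bystander: small blue dish, 90 mm in diameter, 30 mm high. Origin under its centre.
Not all that is in view belongs to the job. What is shaped like the plate but orange or red is not meant.

How it is judged:
On the way, in this order (a step that is already met when the one before it is completed fails the run):
1. the pattern plate's hook is over the rail, 5 cm or more to the +y side of the mark (x of plate_seat in the frame of rail_mid between -0.012 and 0.012 m and z of plate_seat in the frame of rail_mid between -0.008 and 0.01 m and y of plate_seat in the frame of mark above 0.05 m), for 0.1 s.
2. still hooked over the rail, it passes along the last 5 cm before the mark (x of plate_seat in the frame of rail_mid between -0.012 and 0.012 m and z of plate_seat in the frame of rail_mid between -0.008 and 0.01 m and y of plate_seat in the frame of mark between 0.015 and 0.045 m), for 0.05 s.
3. it hangs from the rail within 12 mm of the mark, let go (x of plate_seat in the frame of rail_mid between -0.012 and 0.012 m and z of plate_seat in the frame of rail_mid between -0.008 and 0.01 m and horizontal distance between plate_seat and mark below 0.012 m and contact force between plate and rail above 0.2 N and linear speed of plate below 0.03 m/s and contact force between plate and the fingers below 0.1 N), for 0.2 s.
4. the scriber is drawn clear out of the block (z of scriber_tip in the frame of block above 0.075 m and contact force between scriber and the fingers above 0.5 N), for 0.1 s.
At the end, for the whole second after the job is handed in: Pattern plate hangs at rest on the rail, let go, its seat within 12 mm of the mark. Scriber held at rest by the fingers, touching nothing else, 27 to 63 degrees from upright, point down, point 10 to 60 mm above the wide bowl's foot and within 25 mm of its centre sideways; others unmoved (30 mm) (all of step 3 and horizontal distance between scriber_tip and bowl_top below 0.025 m and z of scriber_tip in the frame of bowl_top between 0.01 and 0.06 m and angle between scriber_mid's own z axis and vertical between 0.47 and 1.1 rad and contact force between scriber and the fingers above 1 N and contact force between scriber and bowl_pot below 0.05 N and contact force between scriber and beaker_pot below 0.05 N and contact force between scriber and block below 0.05 N and contact force between scriber and plate below 0.05 N and contact force between scriber and rail below 0.05 N and linear speed of scriber below 0.03 m/s); the arm keeps its last pose, push and grip.
It fails at once if the scriber touches a pot or its silver (contact force between scriber and bowl_pot above 0.5 N or contact force between scriber and beaker_pot above 0.5 N).
It fails at once if a bystander is moved by more than 30 mm (distance of any of punch_a, punch_b, bottle, jar, pad, hammer, dish from where it was at the start of the episode above 0.03 m).
It also fails if it takes over 58 s, if anything falls off the work surface, if the arm or the gripper's body presses on something with over 40 N, if the wrist force passes 120 N, or if a joint passes its speed limit or range.

## Working session

There is one attempt and no reset: what is moved stays moved. The work goes in short steps, Python scripts to look and compute and a tool call to move; the robot and the scene stay as the last step left them, time stands still between calls to the robot, and variables do not carry over. Pictures are saved under pics/ and viewed, and the job is handed in when it is done.

Besides the shell and the picture viewer there is one more tool, called after "Emit:" as name(argument=value, ...) on one line, values as JSON. move_arm: Moves the arm, as the interface text tells. Its arguments: {"type":"object","properties":{"steps":{"type":"array","items":{"type":"array","items":{"type":"number"}}},"jaw":{"type":"number"}},"required":["steps"]}

```bash
ls; mkdir -p pics
cat > h.py <<'E'
import numpy as np, cv2
from cell import arm
def snap(n,f):
    o=arm.get_obs(); c=arm.get_calibration(n); im,d=arm.get_image(n)
    cv2.imwrite('pics/'+f+'.png',im[:,:,::-1]); np.savez('pics/'+f+'.npz',im=im,d=d,K=c['K'],T=c['T'])
    return im,d,c
def load(f):
    z=np.load('pics/'+f+'.npz'); return z['im'],z['d'],z['K'],z['T']
def pt(f,u,v,z=None):
    im,d,K,T=load(f)
    ray=np.array([(u-K[0,2])/K[0,0],(v-K[1,2])/K[1,1],1])
    if z is None: dd=d[int(round(v)),int(round(u))]; p=ray*dd
    else:
        r=T[:3,:3]@ray; p=ray*((z-T[2,3])/r[2])
    return T[:3,:3]@p+T[:3,3]
def crop(f,u0,v0,u1,v1,s,g):
    im=load(f)[0][v0:v1,u0:u1,::-1]; cv2.imwrite('pics/'+g+'.png',cv2.resize(im,None,fx=s,fy=s,interpolation=cv2.INTER_CUBIC))
E
python3 - <<'E'
from h import *
print(arm.get_obs())
for n in ['scene','top','wrist']:
    im,d,c=snap(n,n+'0'); print(n,c['K'],c['T'])
E
```

```text
pics
{'t': 0.0, 'qpos': array([ 1.03383872,  0.33392722,  0.03988091,  1.46628639, -0.01339318,
        1.34330825, -0.05850481]), 'joint_vel': array([ 0.00154213, -0.00080695, -0.00030444, -0.00031352,  0.0019859 ,
        0.00076415, -0.00133263]), 'effort': array([ 8.64313847e-06, -6.56366444e+01,  1.33522701e+00, -4.03796697e+01,
       -5.96857793e-02,  4.48387570e-02,  1.86478533e-04]), 'tool_pos': array([ 0.27530404, -0.5882891 ,  0.22244145]), 'tcp_rot': array([-7.96311133e-04,  9.76144152e-01,  2.17121863e-01, -2.39742300e-04]), 'ft_force': array([-0.15682861, -0.18756026,  0.52871204]), 'torque': array([-0.02525566, -0.05857882,  0.03427358]), 'width': 0.997781258670755}
scene [[380.61886935   0.         278.39856573]
 [  0.         380.61886935 209.76984558]
 [  0.           0.           1.        ]] [[ 0.43047126  0.62991654 -0.64645158  1.12057209]
 [ 0.90259256 -0.29676617  0.31185977 -0.28181455]
 [ 0.00460067 -0.71772905 -0.69630729  0.83069668]
 [ 0.          0.          0.          1.        ]]
top [[501.45453706   0.         276.93311019]
 [  0.         501.45453706 208.50514643]
 [  0.           0.           1.        ]] [[ 0.02399445 -0.99586193  0.08765436  0.33122419]
 [-0.99967404 -0.0231361   0.01079542  0.02013814]
 [-0.00872277 -0.08788482 -0.99609245  1.54437965]
 [ 0.          0.          0.          1.        ]]
wrist [[339.65407114   0.         276.40999163]
 [  0.         339.65407114 206.47991886]
 [  0.           0.           1.        ]] [[ 4.24067225e-01 -8.63948988e-01 -2.71586329e-01  3.49967532e-01]
 [-9.05630432e-01 -4.04785759e-01 -1.26419977e-01 -5.54543280e-01]
 [-7.13867156e-04  2.99567414e-01 -9.54074869e-01  3.84397279e-01]
 [ 0.00000000e+00  0.00000000e+00  0.00000000e+00  1.00000000e+00]]
```

View pics/scene0.png

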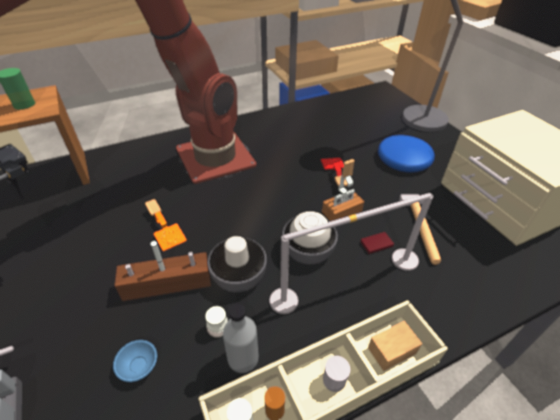

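View pics/top0.png

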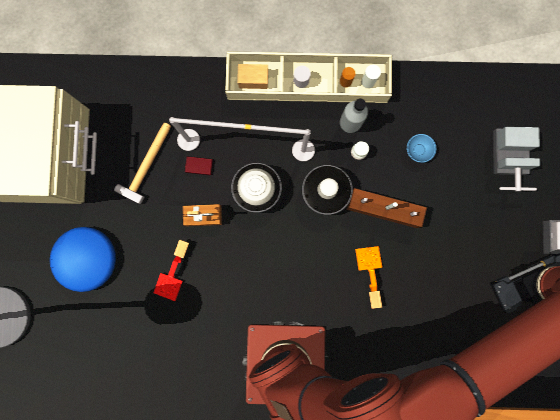

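View pics/wrist0.png

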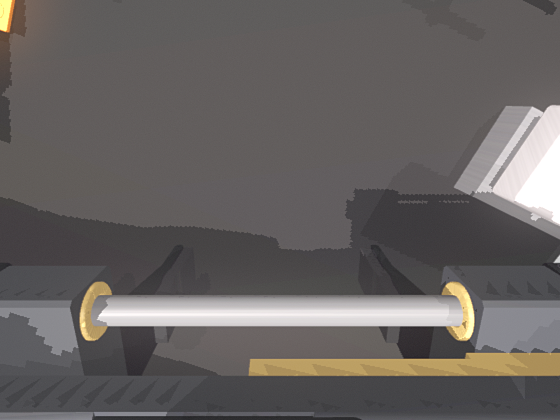

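Run:
```python
from h import *
crop('top0',160,100,320,240,5,'c1')
crop('top0',330,170,450,240,6,'c2')
crop('scene0',270,140,440,280,4,'c3')
crop('scene0',100,180,280,310,4,'c4')
```

```text
(no output)
```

View pics/c1.png

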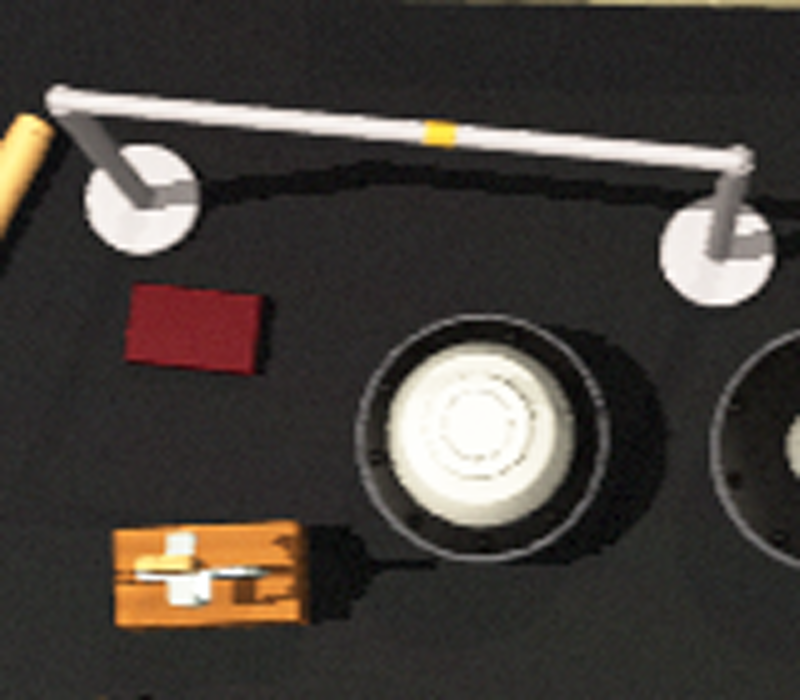

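View pics/c2.png

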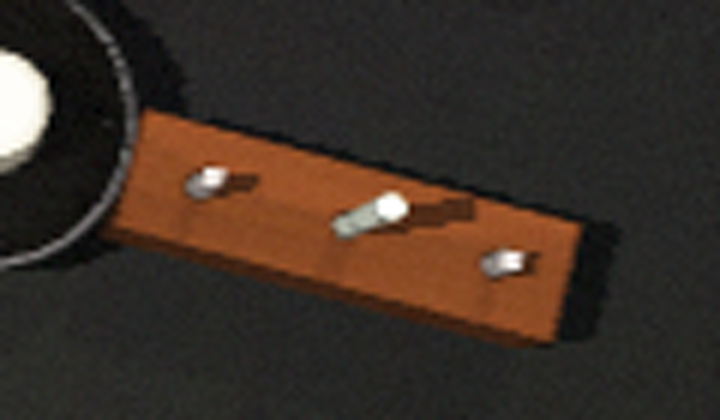

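View pics/c3.png

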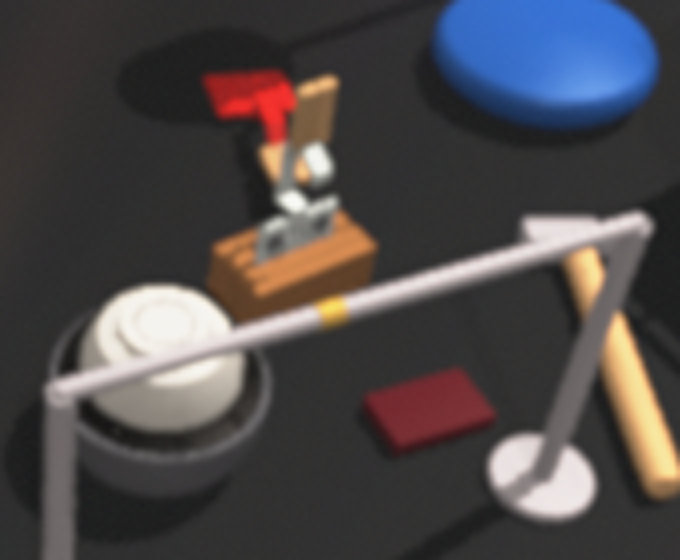

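View pics/c4.png

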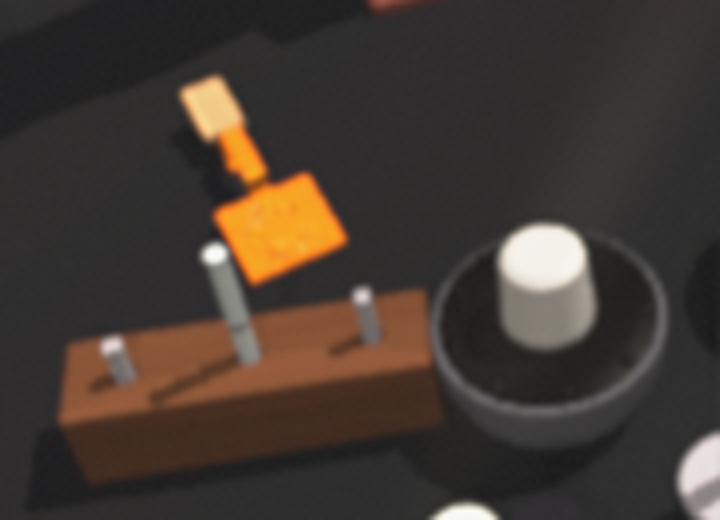

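```bash
cat > m.py <<'E'
from h import *
np.set_printoptions(precision=4,suppress=True)
C1=lambda u,v,z:pt('top0',160+u/5,100+v/5,z)
C2=lambda u,v,z:pt('top0',330+u/6,170+v/6,z)
S3=lambda u,v,z:pt('scene0',270+u/4,140+v/4,z)
S4=lambda u,v,z:pt('scene0',100+u/4,180+v/4,z)
a=C1(58,98,.24);b=C1(742,160,.24);m=C1(440,133,.24)
print('rail',a,b,(a+b)/2,np.linalg.norm(a-b),'yaw of y axis',np.degrees(np.arctan2(*(a-b)[[1,0]])),'mark',m)
a2=S3(640,222,.24);b2=S3(62,390,.24);m2=S3(333,312,.24)
print('rail sc',a2,b2,np.linalg.norm(a2-b2),'mark',m2)
print('stand',[C1(*q,.046) for q in [(114,530),(300,522),(305,622),(115,628)]])
t=C1(166,562,.193);print('tabtop',t,'scene',S3(318,83,.193))
print('bowl',C1(472,425,.113), 'sc', S3(160,325,.113))
c=[C2(*q,.065) for q in [(145,110),(583,225),(553,343),(105,235)]];print('block',c,np.mean(c,0))
print('scr top',C2(393,207,.16),'base',C2(345,228,.065),'sc',S4(215,253,.16),S4(248,357,.065))
E
python3 m.py
```

```text
rail [0.6767 0.3199 0.24  ] [ 0.6511 -0.0441  0.24  ] [0.6639 0.1379 0.24  ] 0.36483886851790415 yaw of y axis 85.97876650885351 mark [0.6621 0.1162 0.24  ]
rail sc [0.6794 0.3221 0.24  ] [ 0.653  -0.0395  0.24  ] 0.3625305064257708 mark [0.6651 0.1195 0.24  ]
stand [array([0.4641, 0.3195, 0.046 ]), array([0.4715, 0.2077, 0.046 ]), array([0.4114, 0.2027, 0.046 ]), array([0.4051, 0.3165, 0.046 ])]
tabtop [0.4343 0.2612 0.193 ] scene [0.4362 0.2667 0.193 ]
bowl [0.5236 0.1021 0.113 ] sc [0.5288 0.0961 0.113 ]
block [array([ 0.5268, -0.1916,  0.065 ]), array([ 0.4747, -0.4075,  0.065 ]), array([ 0.4162, -0.3927,  0.065 ]), array([ 0.4643, -0.1725,  0.065 ])] [ 0.4705 -0.2911  0.065 ]
scr top [ 0.4718 -0.2927  0.16  ] base [ 0.4705 -0.2906  0.065 ] sc [ 0.4754 -0.2905  0.16  ] [ 0.478  -0.2918  0.065 ]
```

```bash
cat > nav.py <<'E'
from h import *
import sys
from scipy.spatial.transform import Rotation as Ro
np.set_printoptions(precision=4,suppress=True)
def nav(x,y,z,yaw=None):
    o=arm.get_obs(); w,a,b,c=o['tcp_rot']; R=Ro.from_quat([a,b,c,w]).as_matrix()
    p=o['tool_pos']; cur=np.degrees(np.arctan2(R[1,0],R[0,0]))
    d=R.T@(np.array([x,y,z])-p); dy=0 if yaw is None else (yaw-cur+180)%360-180
    print('t',round(o['t'],2),'p',p,'yaw',round(cur,2),'tilt z',R[:,2],'q',o['qpos'],'F',o['ft_force'],'w',round(o['width'],3))
    print('-> units',d/0.3,'yaw',round(-dy/90,4),'rows',np.linalg.norm(d)/.0417,abs(dy)/7.16)
if __name__=='__main__': nav(*map(float,sys.argv[1:]))
E
python3 nav.py 0.45 -0.38 0.32 60
python3 - <<'E'
from h import *
# tool-frame check: bystanders
for n,u,v,z in [('jar',360,148,.06),('bottle cap',359,105,.2),('dish',421,148,.03),('pad',199,166,.014)]: print(n,pt('top0',u,v,z))
E
```

```text
t 0.15 p [ 0.2754 -0.5884  0.2227] yaw 25.08 tilt z [-0.0006  0.001  -1.    ] q [ 1.0338  0.3338  0.0399  1.466  -0.0134  1.3433 -0.0585] F [ 0.1223 -0.757   0.073 ] w 1.0
-> units [ 0.8217 -0.3829 -0.324 ] yaw -0.388 rows 6.925606180277202 4.877067664751819
jar [ 0.64976183 -0.20849116  0.06      ]
bottle cap [ 0.73909955 -0.18306506  0.2       ]
dish [ 0.66032454 -0.39925752  0.03      ]
pad [0.59216282 0.28073844 0.014     ]
```

Emit:
move_arm(steps=[[0.82, -0.38, -0.32, -0.4], [0.82, -0.38, -0.32, -0.4], [0.82, -0.38, -0.32, -0.4], [0.82, -0.38, -0.32, -0.4], [0.82, -0.38, -0.32, -0.4], [0.82, -0.38, -0.32, -0.4], [0.82, -0.38, -0.32, -0.4], [0.82, -0.38, -0.32, -0.4]])

```text
t: 0.82
tool_pos: [0.4565, -0.3739, 0.3222]
tcp_rot: [0.001, 0.858, 0.513, 0.003]
ft_force: [1.2, 0.2, 0.4]
width: 1.002
```

```bash
python3 nav.py 0.54 -0.12 0.32 80
```

```text
t 0.82 p [ 0.4565 -0.3739  0.3222] yaw 61.71 tilt z [ 0.0054  0.0009 -1.    ] q [ 0.7802  0.1864 -0.197   1.4511  0.0326  1.5037  0.0907] F [1.2296 0.2459 0.4046] w 1.002
-> units [ 0.877  -0.156   0.0096] yaw -0.2032 rows 6.408686128405039 2.5542005695012096
```

Emit:
move_arm(steps=[[0.88, -0.16, 0, -0.2], [0.88, -0.16, 0, -0.2], [0.88, -0.16, 0, -0.2], [0.88, -0.16, 0, -0.2], [0.88, -0.16, 0, -0.2], [0.88, -0.16, 0, -0.2], [0.88, -0.16, 0, -0.2], [0.88, -0.16, 0, -0.2]])

```text
t: 1.48
tool_pos: [0.5369, -0.1208, 0.3193]
tcp_rot: [-0.001, 0.769, 0.64, 0.001]
ft_force: [-0.2, 0.1, -0.1]
width: 1.001
```

```bash
python3 nav.py 0.52 0.14 0.30 93.5
```

```text
t 1.48 p [ 0.5369 -0.1208  0.3193] yaw 79.55 tilt z [ 0.0004  0.0019 -1.    ] q [ 0.5201  0.1221 -0.4172  1.537   0.0476  1.4927 -0.0805] F [-0.1647  0.0523 -0.1421] w 1.001
-> units [ 0.8448 -0.2129  0.066 ] yaw -0.155 rows 6.285512415992944 1.9481760440314213
```

Emit:
move_arm(steps=[[0.84, -0.21, 0.06, -0.15], [0.84, -0.21, 0.06, -0.15], [0.84, -0.21, 0.06, -0.15], [0.84, -0.21, 0.06, -0.15], [0.84, -0.21, 0.06, -0.15], [0.84, -0.21, 0.06, -0.15], [0.84, -0.21, 0.06, -0.15], [0.84, -0.21, 0.06, -0.15]])

```text
t: 2.15
tool_pos: [0.5206, 0.1361, 0.301]
tcp_rot: [-0.001, 0.689, 0.725, 0.0]
ft_force: [-0.5, -0.8, -1.2]
width: 0.999
```

```bash
python3 nav.py 0.436 0.25 0.29 93.5
```

```text
t 2.15 p [0.5206 0.1361 0.301 ] yaw 92.92 tilt z [-0.0007  0.001  -1.    ] q [ 0.2493  0.1207 -0.6391  1.5875  0.0712  1.4576 -0.3434] F [-0.4846 -0.7754 -1.1725] w 0.999
-> units [ 0.3937 -0.2622  0.0374] yaw -0.0064 rows 3.4132550333721934 0.0808484348761409
```

Emit:
move_arm(steps=[[0.4, -0.26, 0.03, 0], [0.4, -0.26, 0.03, 0], [0.4, -0.26, 0.03, 0], [0.4, -0.26, 0.03, 0], [0.4, -0.26, 0.03, 0], [0.4, -0.26, 0.03, 0]])

```text
t: 2.65
tool_pos: [0.4384, 0.2481, 0.2924]
tcp_rot: [0.0, 0.691, 0.723, -0.0]
ft_force: [-0.0, 0.3, 0.8]
width: 0.999
```

```bash
python3 - <<'E'
from h import *
snap('wrist','w1');snap('scene','s1');snap('top','t1')
crop('scene0',300,140,380,220,6,'x')
crop('s1',240,100,400,220,5,'s1c')
crop('t1',160,180,240,240,8,'t1c')
E
python3 nav.py 0.436 0.264 0.29 93.5
```

```text
t 2.8 p [0.4395 0.2468 0.2922] yaw 92.39 tilt z [-0.0002 -0.0004 -1.    ] q [ 0.1266  0.0509 -0.7442  1.672   0.035   1.4326 -0.58  ] F [ 0.9084 -0.0584  0.2053] w 1.0
-> units [ 0.0578 -0.0093  0.0073] yaw -0.0123 rows 0.42466628167222653 0.1546991837091302
```

View pics/w1.png

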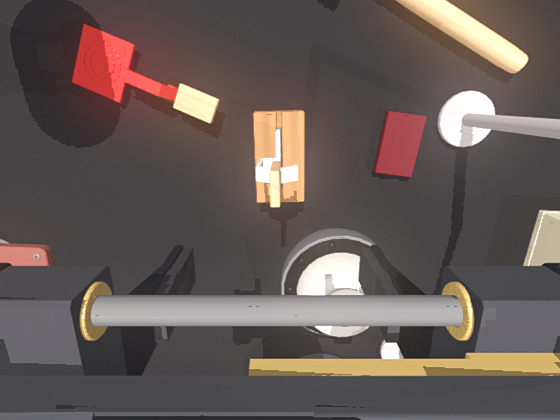

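View pics/s1c.png

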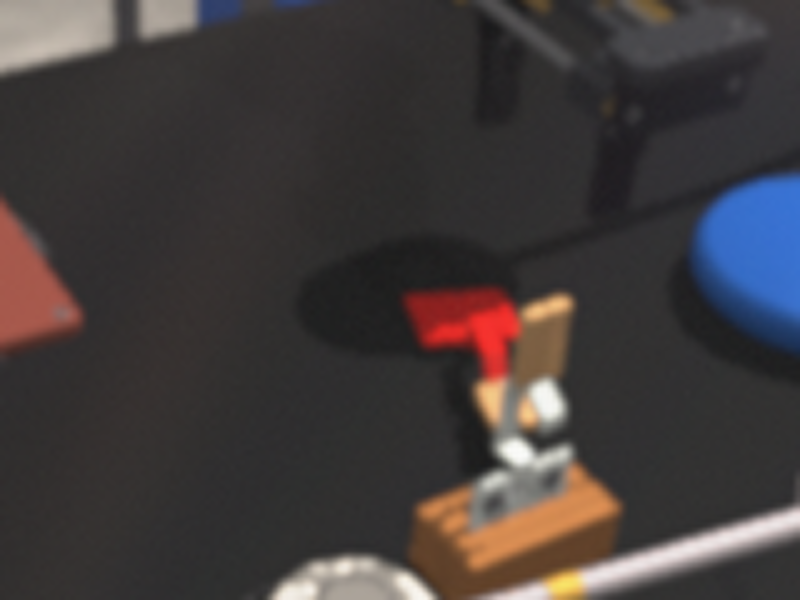

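Run:
```python
from h import *
crop('w1',240,100,320,220,6,'w1c')
im,d,K,T=load('w1'); print(d[160:215:3,275])
```

```text
[0.37147433 0.29613835 0.28280935 0.2706119  0.26434398 0.26558974
 0.2658001  0.2664122  0.26749492 0.26674926 0.27038845 0.27105266
 0.2708436  0.27079993 0.27083465 0.27329782 0.47636443 0.47721606
 0.47896883]
```

View pics/w1c.png

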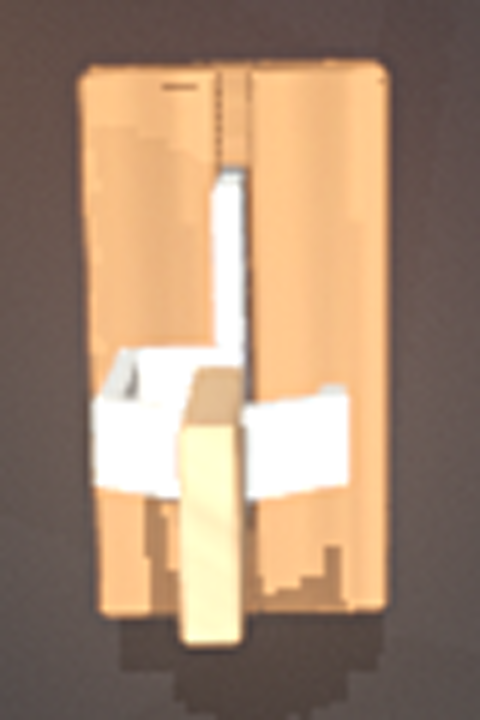

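View pics/t1c.png

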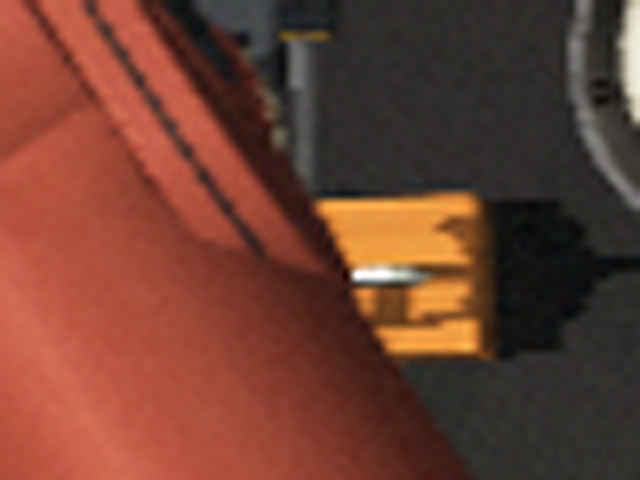

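Run:
```python
from h import *
np.set_printoptions(precision=4,suppress=True)
q=[pt('w1',240+u/6,100+v/6,.193) for u,v in [(183,423),(243,422),(243,643),(180,643)]]
print(q,np.mean(q,0)); a=q[0]-q[3]+q[1]-q[2]; print(np.degrees(np.arctan2(a[1],a[0])))
q=[pt('w1',240+u/6,100+v/6,.046) for u,v in [(80,68),(388,68),(385,608),(100,610)]]
print(q,np.mean(q,0)); a=q[0]-q[3]+q[1]-q[2]; print(np.degrees(np.arctan2(a[1],a[0])))
for u,v in [(275,178),(275,190),(275,203)]: print(pt('w1',u,v))
```

```text
[array([0.4322, 0.2766, 0.193 ]), array([0.44  , 0.2771, 0.193 ]), array([0.4415, 0.247 , 0.193 ]), array([0.433 , 0.2466, 0.193 ])] [0.4367 0.2618 0.193 ]
92.17900784416621
[array([0.4084, 0.3153, 0.046 ]), array([0.4678, 0.318 , 0.046 ]), array([0.4748, 0.2094, 0.046 ]), array([0.4153, 0.2063, 0.046 ])] [0.4416 0.2622 0.046 ]
93.67207166546045
[0.436 0.271 0.194]
[0.4364 0.2609 0.1924]
[0.4369 0.2504 0.1935]
```

```bash
python3 nav.py 0.437 0.262 0.175 93
```

```text
t 2.8 p [0.4395 0.2468 0.2922] yaw 92.39 tilt z [-0.0002 -0.0004 -1.    ] q [ 0.1266  0.0509 -0.7442  1.672   0.035   1.4326 -0.58  ] F [ 0.9084 -0.0584  0.2053] w 1.0
-> units [ 0.0512 -0.0062  0.3907] yaw -0.0068 rows 2.834953742584815 0.08486678147449332
```

Emit:
move_arm(steps=[[0.052, -0.006, 0.1, -0.007], [0.052, -0.006, 0.2, -0.007], [0.052, -0.006, 0.3, -0.007], [0.052, -0.006, 0.35, -0.007], [0.052, -0.006, 0.39, -0.007], [0.052, -0.006, 0.39, -0.007]])

```text
t: 3.3
tool_pos: [0.4355, 0.2625, 0.1731]
tcp_rot: [-0.001, 0.688, 0.726, -0.002]
ft_force: [0.8, -1.1, -0.3]
width: 1.002
```

```bash
python3 nav.py 0.437 0.262 0.175 93
```

```text
t 3.3 p [0.4355 0.2625 0.1731] yaw 93.1 tilt z [-0.0034 -0.0014 -1.    ] q [ 0.0823  0.1488 -0.7653  1.8363  0.1091  1.2032 -0.663 ] F [ 0.8311 -1.0731 -0.2615] w 1.002
-> units [-0.0021  0.0049 -0.0064] yaw 0.0011 rows 0.0602481368660388 0.013421789329269658
```

Close on the tab.

Emit:
move_arm(jaw=0, steps=[[0, 0.003, -0.006, 0], [0, 0.003, -0.006, 0], [0, 0.003, -0.006, 0], [0, 0.003, -0.006, 0], [0, 0.003, -0.006, 0], [0, 0.003, -0.006, 0], [0, 0.003, -0.006, 0], [0, 0.003, -0.006, 0]])

```text
t: 3.97
tool_pos: [0.4366, 0.2644, 0.1773]
tcp_rot: [0.0, 0.687, 0.727, 0.0]
ft_force: [0.2, -0.9, -1.0]
width: 0.482
```

```bash
python3 nav.py 0.437 0.262 0.35 93
python3 - <<'E'
from h import *
snap('scene','s2');crop('s2',260,100,400,220,5,'s2c')
E
```

```text
t 3.97 p [0.4366 0.2644 0.1773] yaw 93.21 tilt z [ 0.0002 -0.     -1.    ] q [ 0.0816  0.1462 -0.7666  1.8297  0.1084  1.2081 -0.6621] F [ 0.2159 -0.8751 -1.0194] w 0.482
-> units [-0.0082  0.0009 -0.5757] yaw 0.0024 rows 4.142234531069911 0.02983146814347609
```

View pics/s2c.png

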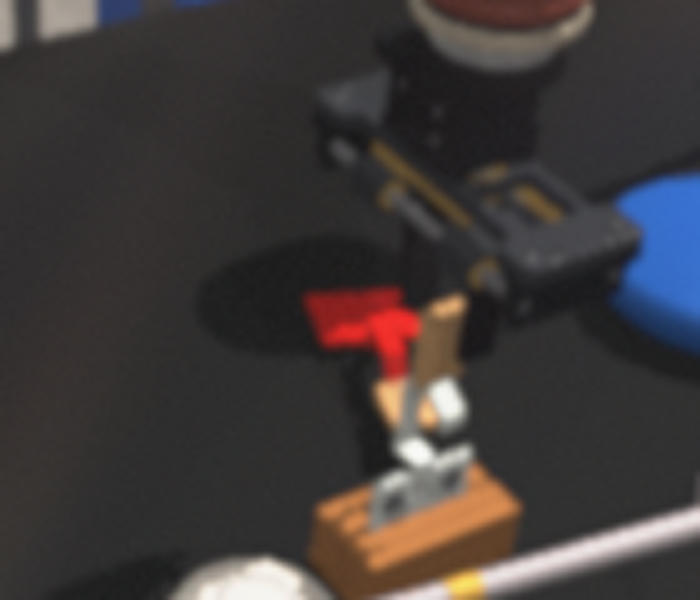

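Emit:
move_arm(jaw=0, steps=[[0, 0, 0, 0], [0, 0, 0, 0], [0, 0, 0, 0], [0, 0, 0, 0], [0, 0, 0, 0], [0, 0, 0, 0], [0, 0, 0, 0], [0, 0, 0, 0]])

```text
t: 4.68
tool_pos: [0.4369, 0.2644, 0.1772]
tcp_rot: [0.0, 0.687, 0.727, 0.0]
ft_force: [1.0, -0.8, -0.6]
width: 0.092
```

```bash
python3 nav.py 0.437 0.262 0.36 93
```

```text
t 4.68 p [0.4369 0.2644 0.1772] yaw 93.21 tilt z [ 0.0005  0.0001 -1.    ] q [ 0.0817  0.1464 -0.7664  1.8296  0.1087  1.2077 -0.6621] F [ 1.019  -0.8267 -0.6392] w 0.092
-> units [-0.0079  0.0003 -0.6093] yaw 0.0023 rows 4.3837140788737345 0.028641464462649112
```

Emit:
move_arm(steps=[[0, 0, -0.05, 0], [0, 0, -0.1, 0], [0, 0, -0.16, 0], [0, 0, -0.24, 0], [0, 0, -0.32, 0], [0, 0, -0.4, 0], [0, 0, -0.46, 0], [0, 0, -0.46, 0]])

```text
t: 5.35
tool_pos: [0.4373, 0.2655, 0.3188]
tcp_rot: [0.001, 0.687, 0.727, 0.002]
ft_force: [0.4, 0.5, -0.7]
width: 0.083
```

```bash
python3 nav.py 0.59 0.212 0.318 86
python3 - <<'E'
from h import *
snap('scene','s3');crop('s3',260,60,420,200,5,'s3c')
E
```

```text
t 5.35 p [0.4373 0.2655 0.3188] yaw 93.23 tilt z [ 0.0039  0.0021 -1.    ] q [ 0.1055  0.0594 -0.763   1.6126  0.0419  1.4817 -0.6039] F [ 0.371   0.489  -0.6925] w 0.083
-> units [-0.2067  0.4982  0.0042] yaw 0.0803 rows 3.8806546023878523 1.0092169042884354
```

View pics/s3c.png

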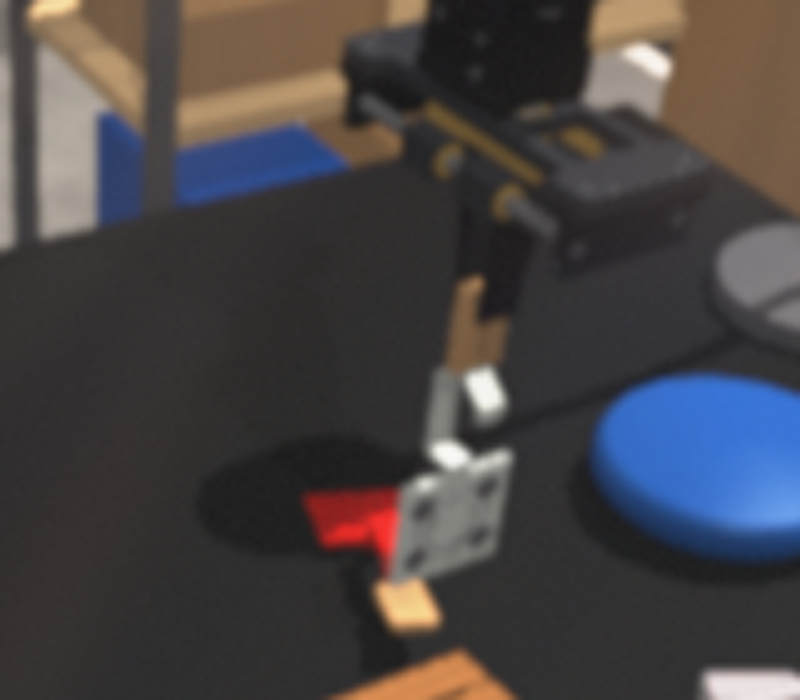

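Emit:
move_arm(steps=[[-0.02, 0.05, 0, 0.01], [-0.05, 0.13, 0, 0.03], [-0.09, 0.22, 0, 0.05], [-0.13, 0.31, 0, 0.07], [-0.17, 0.4, 0, 0.08], [-0.2, 0.47, 0, 0.08], [-0.207, 0.498, 0, 0.08], [-0.207, 0.498, 0, 0.08]])

```text
t: 6.07
tool_pos: [0.5903, 0.2094, 0.3127]
tcp_rot: [-0.001, 0.732, 0.681, -0.001]
ft_force: [-0.2, -0.2, -1.1]
width: 0.088
```

```bash
python3 nav.py 0.671 0.218 0.318 86
python3 - <<'E'
from h import *
for n in ['scene','wrist','top']: snap(n,n+'4')
crop('scene4',290,100,430,220,5,'s4c');crop('top4',160,90,320,230,5,'t4c')
E
```

```text
t 6.07 p [0.5903 0.2094 0.3127] yaw 85.88 tilt z [-0.0034 -0.0004 -1.    ] q [ 0.1007  0.3301 -0.6769  1.3502  0.2031  1.5344 -0.6293] F [-0.2265 -0.1749 -1.1333] w 0.088
-> units [ 0.0479  0.2663 -0.0186] yaw -0.0013 rows 1.9508825088565458 0.016221139891324038
```

View pics/s4c.png

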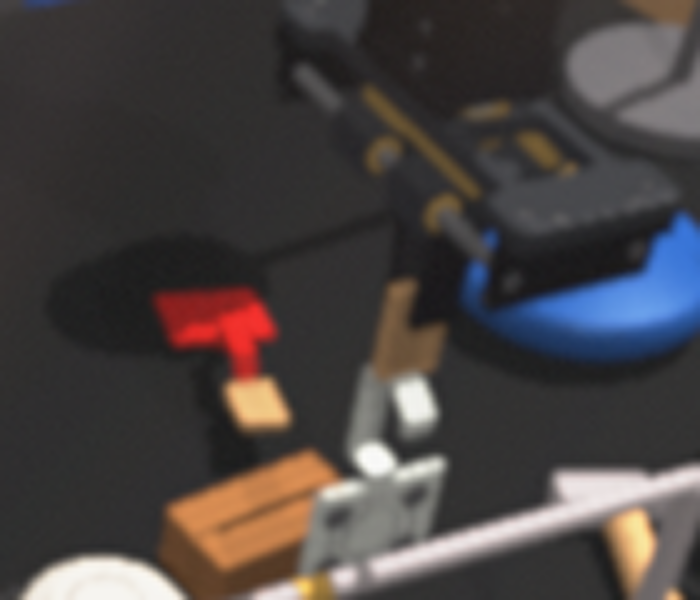

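View pics/t4c.png

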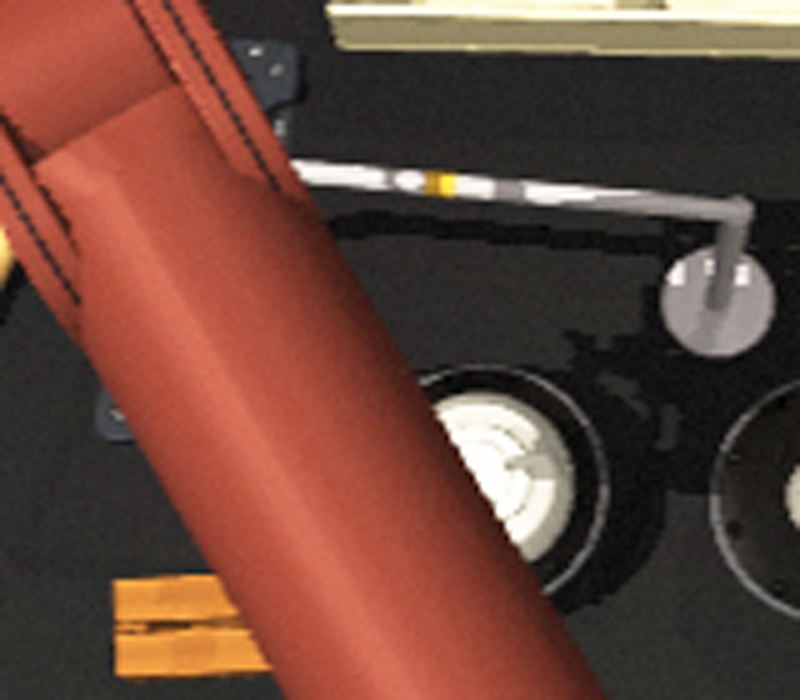

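View pics/wrist4.png

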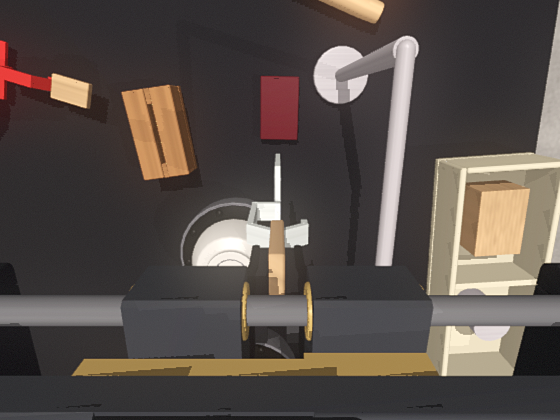

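Run:
```python
from h import *
np.set_printoptions(precision=4,suppress=True)
im,d,K,T=load('wrist4')
c=[]
for v in [80,120,160,200,240]:
    row=d[v]; g=im[v].astype(int).sum(1)
    us=[u for u in range(350,425) if 0.1<row[u]<0.34+0.0]
    # print depth-derived pts
    P=np.array([pt('wrist4',u,v) for u in us]); P=P[(P[:,2]>.225)&(P[:,2]<.26)] if len(P) else P
    if len(P): print(v,len(P),P.mean(0),P[:,2].max(),P[[0,-1],0]); 
crop('wrist4',220,140,340,270,6,'w4c')
```

```text
80 20 [0.6748 0.2986 0.2449] 0.24697658961129237 [0.6703 0.6813]
120 19 [0.6729 0.274  0.2451] 0.2469026475085922 [0.6683 0.6792]
160 19 [0.6712 0.2476 0.245 ] 0.24725002195851797 [0.6666 0.678 ]
200 18 [0.669  0.2193 0.2448] 0.247834416306575 [0.6649 0.6753]
240 17 [0.6674 0.1887 0.2448] 0.2467503567487219 [0.6627 0.6737]
```

View pics/w4c.png

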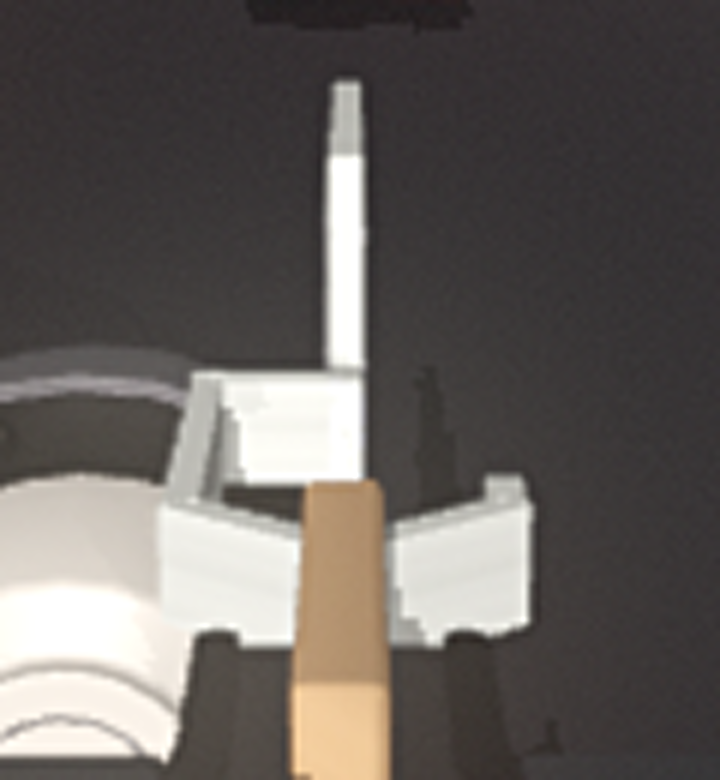

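```bash
python3 - <<'E'
from h import *
np.set_printoptions(precision=4,suppress=True)
for u,v in [(170,560),(240,580),(440,570),(500,570),(520,560),(345,120),(345,250),(290,430),(340,430),(340,560)]: print(u,v,pt('wrist4',220+u/6,140+v/6))
E
python3 nav.py 0.669 0.215 0.318 86.1
```

```text
170 560 [0.57   0.2102 0.2684]
240 580 [0.5779 0.2096 0.2739]
440 570 [0.5992 0.2097 0.2748]
500 570 [0.6058 0.2068 0.269 ]
520 560 [0.6081 0.2074 0.268 ]
345 120 [0.5914 0.2431 0.1862]
345 250 [0.5905 0.2304 0.2127]
290 430 [0.5818 0.2088 0.2215]
340 430 [0.5883 0.2082 0.2211]
340 560 [0.5896 0.2233 0.3041]
t 6.22 p [0.5878 0.2121 0.3148] yaw 86.13 tilt z [-0.0013  0.0003 -1.    ] q [ 0.0997  0.3251 -0.6803  1.3523  0.2014  1.5348 -0.6295] F [-1.1066  0.4575 -0.3484] w 0.092
-> units [ 0.0281  0.2695 -0.0111] yaw 0.0003 rows 1.9509003185567293 0.004022146518558105
```

Emit:
move_arm(steps=[[0.005, 0.04, -0.01, 0], [0.01, 0.09, -0.01, 0], [0.016, 0.15, -0.01, 0], [0.022, 0.21, -0.01, 0], [0.027, 0.25, -0.01, 0], [0.027, 0.27, -0.01, 0], [0.027, 0.27, -0.01, 0], [0.027, 0.27, -0.01, 0]])

```text
t: 6.88
tool_pos: [0.6696, 0.2141, 0.3184]
tcp_rot: [-0.0, 0.731, 0.683, 0.0]
ft_force: [-0.8, 0.2, -0.4]
width: 0.085
```

```bash
python3 - <<'E'
from h import *
for n in ['scene','wrist']: snap(n,n+'5')
crop('scene5',310,100,450,220,5,'s5c')
crop('wrist5',220,140,340,270,6,'w5c')
E
python3 nav.py 0.6695 0.215 0.285 86.1
```

```text
t 6.98 p [0.6696 0.2138 0.3188] yaw 86.07 tilt z [ 0.0003  0.0002 -1.    ] q [ 0.0276  0.4936 -0.6435  1.1236  0.2885  1.6094 -0.613 ] F [-0.5102  0.1287 -0.9927] w 0.093
-> units [ 0.0038 -0.0007  0.1126] yaw -0.0003 rows 0.8105830963504224 0.0035116240056810087
```

View pics/s5c.png

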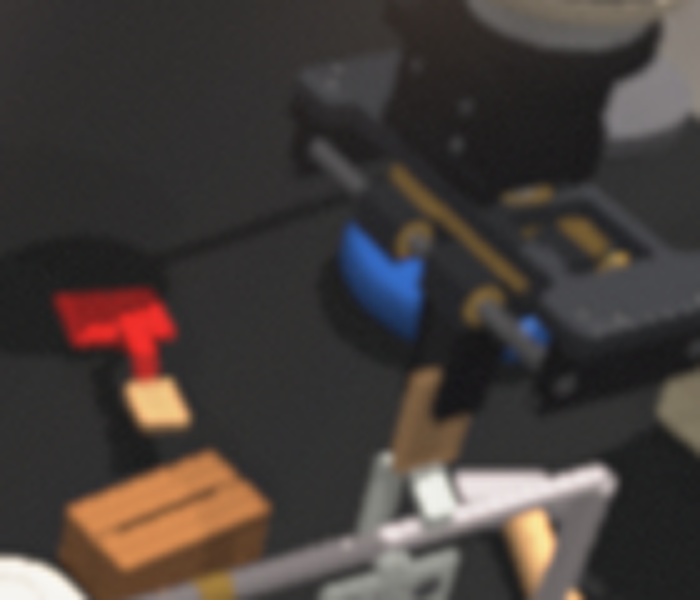

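View pics/w5c.png

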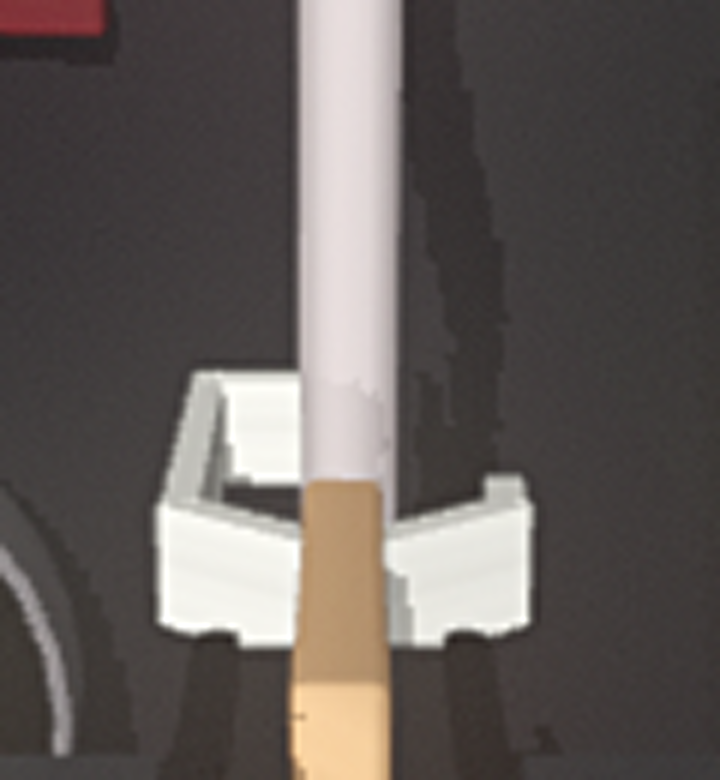

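Emit:
move_arm(steps=[[0, 0, 0.04, 0], [0, 0, 0.07, 0], [0, 0, 0.09, 0], [0, 0, 0.1, 0], [0, 0, 0.105, 0], [0, 0, 0.105, 0]])

```text
t: 7.48
tool_pos: [0.6705, 0.2131, 0.2862]
tcp_rot: [-0.0, 0.731, 0.682, -0.0]
ft_force: [-1.1, -0.1, -1.5]
width: 0.089
```

```bash
python3 nav.py 0.6695 0.215 0.285 86.1
python3 - <<'E'
from h import *
for n in ['scene','wrist']: snap(n,n+'6')
crop('scene6',310,100,450,220,5,'s6c')
np.set_printoptions(precision=4,suppress=True)
for u,v in [(170,560),(240,580),(440,570),(500,570),(520,560),(350,100),(350,300)]: print(u,v,pt('wrist6',220+u/6,140+v/6))
E
```

```text
t 7.48 p [0.6705 0.2131 0.2862] yaw 86.01 tilt z [-0.0007 -0.0002 -1.    ] q [ 0.0384  0.5002 -0.6421  1.1819  0.2912  1.5488 -0.6187] F [-1.0702 -0.0766 -1.4896] w 0.089
-> units [ 0.006  -0.0036  0.0038] yaw -0.001 rows 0.05766084230113219 0.01241827071034906
170 560 [0.6518 0.2124 0.2411]
240 580 [0.6596 0.2114 0.2457]
440 570 [0.6811 0.2115 0.2468]
500 570 [0.6877 0.2092 0.2423]
520 560 [0.69   0.2099 0.2415]
350 100 [0.6749 0.2621 0.2461]
350 300 [0.6735 0.2418 0.2468]
```

View pics/s6c.png

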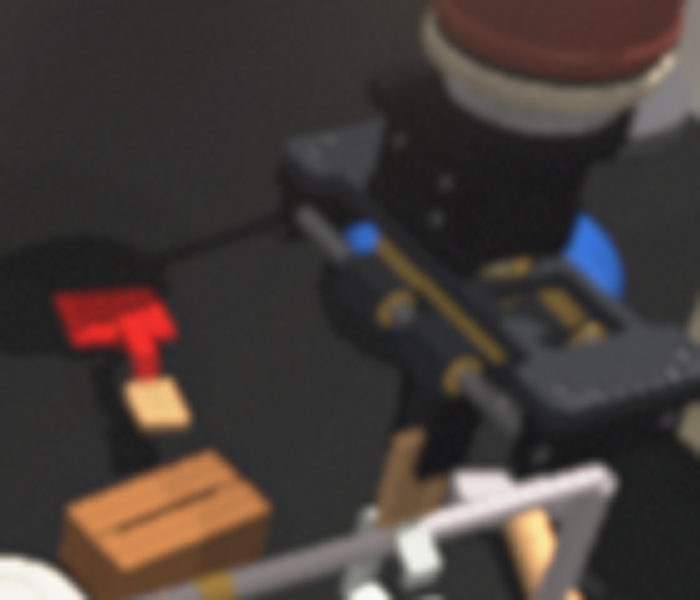

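Emit:
move_arm(steps=[[-0.03, -0.003, 0, 0], [-0.07, -0.003, 0, 0], [-0.11, -0.003, 0, 0], [-0.15, -0.003, 0, 0], [-0.19, -0.003, 0, 0], [-0.23, -0.003, 0, 0], [-0.265, -0.003, 0, 0], [-0.265, -0.003, 0, 0]])

```text
t: 8.25
tool_pos: [0.6647, 0.1301, 0.2868]
tcp_rot: [0.001, 0.733, 0.681, -0.0]
ft_force: [-0.7, -0.4, -0.8]
width: 0.089
```

```bash
python3 nav.py 0.663 0.1195 0.286 86.1
python3 - <<'E'
from h import *
for n in ['scene','wrist','top']: snap(n,n+'7')
crop('scene7',270,110,430,230,5,'s7c')
crop('top7',170,90,290,170,6,'t7c')
crop('wrist7',220,140,340,270,6,'w7c')
E
```

```text
t 8.25 p [0.6647 0.1301 0.2868] yaw 85.78 tilt z [ 0.0004 -0.0016 -1.    ] q [ 0.1732  0.4388 -0.6331  1.2605  0.256   1.5214 -0.4998] F [-0.6556 -0.3511 -0.8456] w 0.089
-> units [-0.0357 -0.003   0.0027] yaw -0.0035 rows 0.25874561911992305 0.044125825792842376
```

View pics/s7c.png

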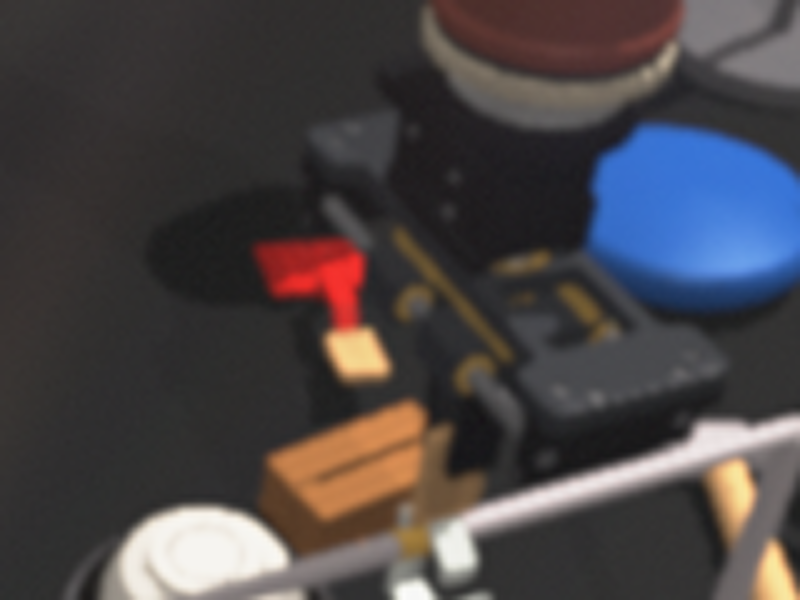

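View pics/t7c.png

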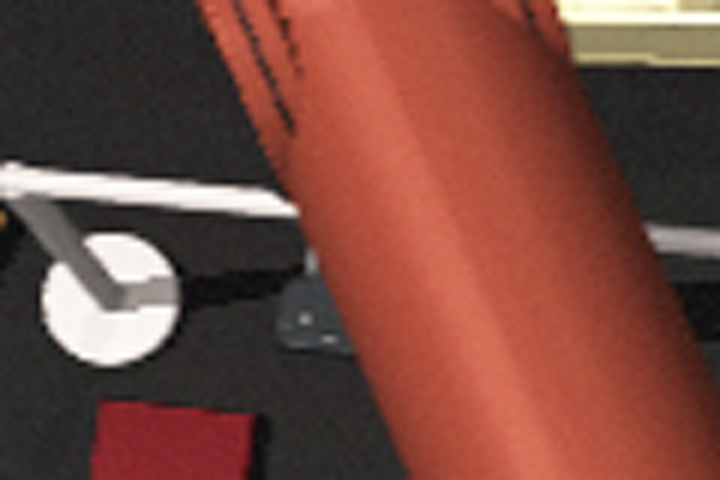

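Emit:
move_arm(steps=[[-0.012, -0.003, 0, 0], [-0.024, -0.003, 0, 0], [-0.034, -0.003, 0.003, 0], [-0.036, -0.003, 0.007, 0], [-0.036, -0.003, 0.007, 0], [-0.036, -0.003, 0.007, 0]])

```text
t: 8.9
tool_pos: [0.663, 0.1231, 0.2851]
tcp_rot: [0.0, 0.731, 0.682, 0.0]
ft_force: [1.7, -1.7, 3.3]
width: 0.089
```

```bash
python3 nav.py 0.663 0.1195 0.286 86.1
python3 - <<'E'
from h import *
for n in ['scene']: snap(n,n+'8')
crop('scene8',320,190,390,240,10,'s8c')
crop('scene0',320,190,390,240,10,'s0c')
E
```

```text
t 8.9 p [0.663  0.1231 0.2851] yaw 85.99 tilt z [ 0.0014 -0.     -1.    ] q [ 0.1878  0.4315 -0.6336  1.2733  0.2513  1.5134 -0.485 ] F [ 1.7164 -1.7351  3.3301] w 0.089
-> units [-0.0121  0.0009 -0.0028] yaw -0.0012 rows 0.0894953126079281 0.01529451202909351
```

View pics/s8c.png

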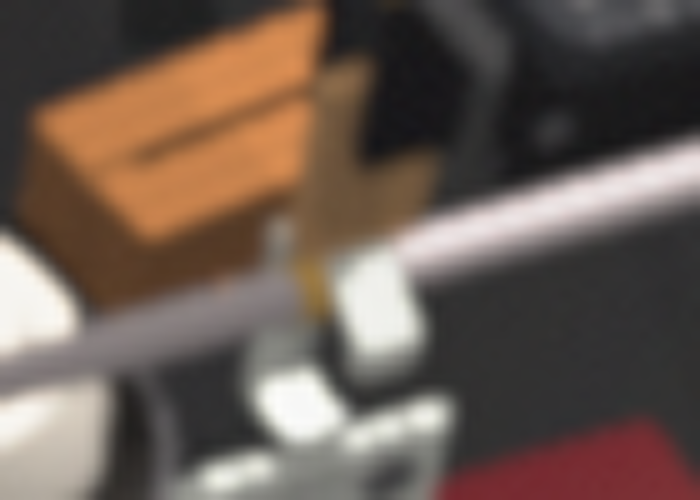

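View pics/s0c.png

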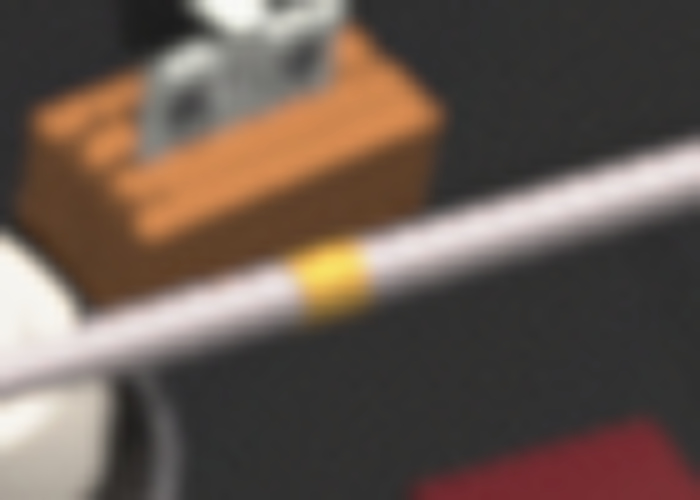

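Run:
```python
from h import *
im,d,K,T=load('scene8'); Ti=np.linalg.inv(T)
def pr(p): q=Ti[:3,:3]@p+Ti[:3,3]; q=K@q; return ((q[:2]/q[2]-[320,190])*10).round()
u=np.array([np.sin(np.radians(3.9)),np.cos(np.radians(3.9)),0]);x=np.array([u[1],-u[0],0])
# mark from scene itself, on-ray at z=.24
m=S=pt('scene0',320+33.3,190+28.2,.24);print(m,pr(m))
for k in [0,.004,.008]:
    s=m+k*u
    print(k,[(a,b,pr(s+a*x+b*u+[0,0,c])) for a in (-.018,.018) for b in (-.007,.007) for c in (-.0115,)], [pr(s+.002*u*j+[0,0,-.069])for j in (-17.5,17.5)])
```

```text
[0.66566247 0.11921449 0.24      ] [333. 282.]
0 [(-0.018, -0.007, array([258., 273.])), (-0.018, 0.007, array([313., 257.])), (0.018, -0.007, array([339., 383.])), (0.018, 0.007, array([395., 366.]))] [array([156., 534.]), array([423., 451.])]
0.004 [(-0.018, -0.007, array([274., 268.])), (-0.018, 0.007, array([329., 252.])), (0.018, -0.007, array([355., 378.])), (0.018, 0.007, array([411., 361.]))] [array([171., 529.]), array([438., 446.])]
0.008 [(-0.018, -0.007, array([289., 264.])), (-0.018, 0.007, array([344., 247.])), (0.018, -0.007, array([371., 373.])), (0.018, 0.007, array([427., 356.]))] [array([187., 524.]), array([453., 442.])]
```

Emit:
move_arm(steps=[[0, 0, -0.01, 0], [-0.007, 0, -0.012, 0], [-0.015, 0, -0.012, 0], [-0.018, 0, -0.008, 0], [-0.018, 0, -0.003, 0], [-0.018, 0, -0.002, 0]])

```text
t: 9.45
tool_pos: [0.6624, 0.1175, 0.2853]
tcp_rot: [0.0, 0.731, 0.682, 0.0]
ft_force: [0.2, -1.9, 2.8]
width: 0.088
```

```bash
python3 nav.py 0.663 0.1195 0.286 86.1
python3 - <<'E'
from h import *
for n in ['scene']: snap(n,n+'9')
crop('scene9',320,190,390,240,10,'s9c')
E
```

```text
t 9.45 p [0.6624 0.1175 0.2853] yaw 85.98 tilt z [ 0.0007 -0.0003 -1.    ] q [ 0.1964  0.4284 -0.6325  1.2768  0.2491  1.5132 -0.4763] F [ 0.198  -1.9289  2.8456] w 0.088
-> units [ 0.0068  0.0015 -0.0022] yaw -0.0013 rows 0.052739573956651374 0.01656380583880051
```

View pics/s9c.png

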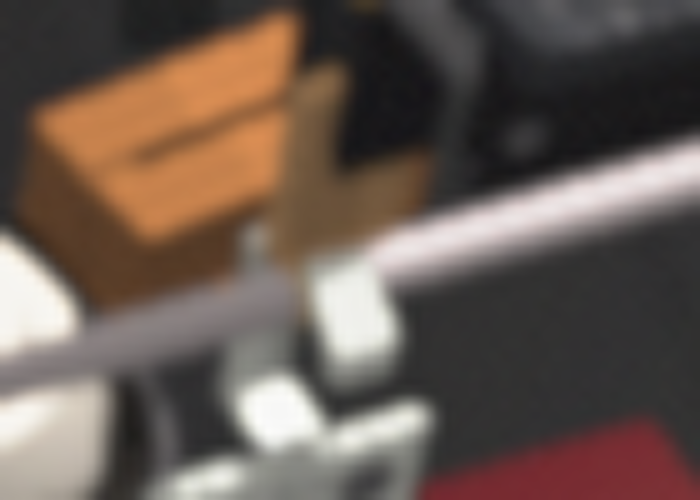

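Emit:
move_arm(jaw=0.4, steps=[[0, 0, 0, 0], [0, 0, 0, 0], [0, 0, 0, 0], [0, 0, 0, 0], [0, 0, 0, 0], [0, 0, 0, 0], [0, 0, 0, 0], [0, 0, 0, 0]])

```text
t: 10.17
tool_pos: [0.6622, 0.118, 0.2852]
tcp_rot: [-0.0, 0.731, 0.682, 0.0]
ft_force: [0.2, -0.3, -0.1]
width: 0.4
```

```bash
python3 nav.py 0.663 0.1195 0.37 86.1
python3 - <<'E'
from h import *
for n in ['scene']: snap(n,n+'10')
crop('scene10',300,160,400,240,7,'s10c')
E
```

```text
t 10.17 p [0.6622 0.118  0.2852] yaw 86.01 tilt z [-0.      0.0001 -1.    ] q [ 0.196   0.4286 -0.6328  1.2769  0.2487  1.5135 -0.4763] F [ 0.1547 -0.2869 -0.1343] w 0.4
-> units [ 0.0054  0.0024 -0.2828] yaw -0.0009 rows 2.0349710632519287 0.011928067376432087
```

View pics/s10c.png

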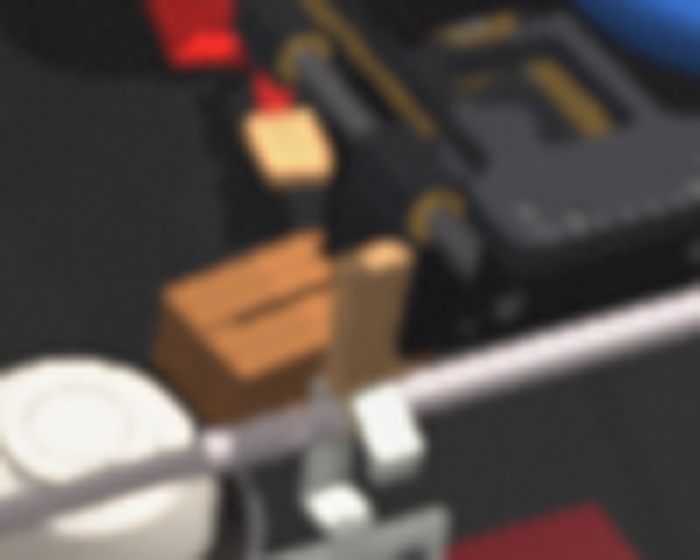

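Emit:
move_arm(steps=[[0, 0, -0.04, 0], [0, 0, -0.1, 0], [0, 0, -0.2, 0], [0, 0, -0.3, 0], [0, 0, -0.35, 0], [0, 0, -0.35, 0]])

```text
t: 10.72
tool_pos: [0.6629, 0.1187, 0.3956]
tcp_rot: [0.001, 0.731, 0.682, 0.003]
ft_force: [-0.0, 0.5, 0.2]
width: 0.398
```

```bash
python3 nav.py 0.57 -0.14 0.37 45
python3 - <<'E'
from h import *
for n in ['scene','wrist']: snap(n,n+'11')
crop('scene11',300,160,400,240,7,'s11c')
E
```

```text
t 10.72 p [0.6629 0.1187 0.3956] yaw 86.01 tilt z [ 0.0064  0.0021 -1.    ] q [ 0.1559  0.4236 -0.6333  1.0563  0.2496  1.725  -0.4627] F [-0.0378  0.5049  0.1625] w 0.398
-> units [-0.8819 -0.2494  0.0817] yaw 0.4557 rows 6.619637374538111 5.728099123091486
```

View pics/s11c.png

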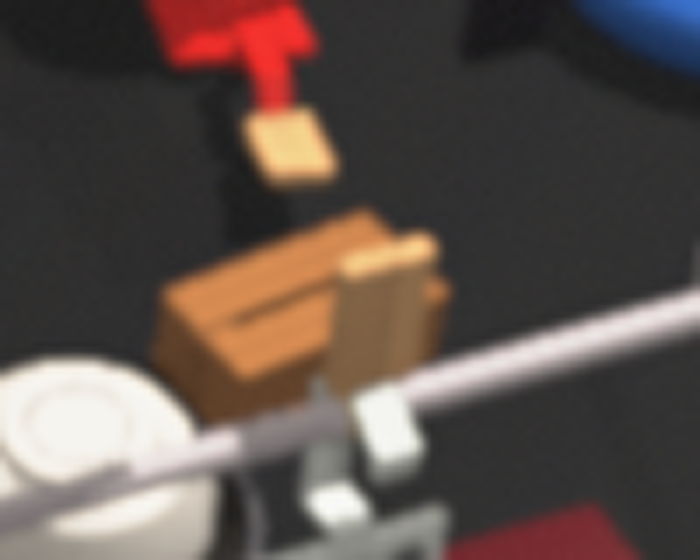

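View pics/wrist11.png

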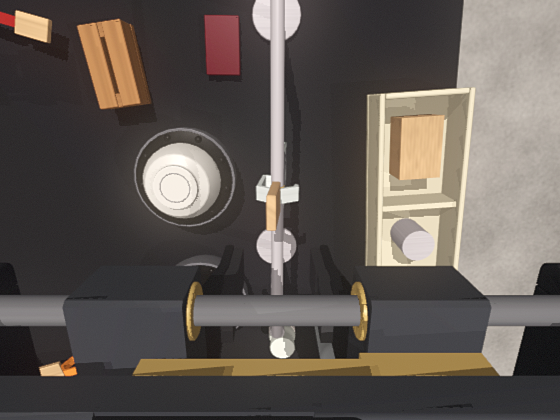

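Emit:
move_arm(jaw=0.7, steps=[[-0.88, -0.25, 0.06, 0.6], [-0.88, -0.25, 0.06, 0.6], [-0.88, -0.25, 0.06, 0.6], [-0.88, -0.25, 0.06, 0.6], [-0.88, -0.25, 0.06, 0.6], [-0.88, -0.25, 0.06, 0.6], [-0.88, -0.25, 0.06, 0.6], [-0.88, -0.25, 0.06, 0.6]])

```text
t: 11.48
tool_pos: [0.566, -0.1482, 0.3706]
tcp_rot: [0.001, 0.964, 0.267, -0.002]
ft_force: [-0.2, -0.3, -0.2]
width: 0.699
```

```bash
python3 nav.py 0.475 -0.291 0.30 -13.4
```

```text
t 11.48 p [ 0.566  -0.1482  0.3706] yaw 31.02 tilt z [-0.0033 -0.0026 -1.    ] q [ 0.5177  0.1956 -0.409   1.3543  0.0803  1.6104 -0.9108] F [-0.214  -0.3303 -0.2468] w 0.699
-> units [-0.5044  0.2515  0.2375] yaw 0.4935 rows 4.399923623384805 6.203316390952008
```

Emit:
move_arm(steps=[[-0.5, 0.25, 0.23, 0.49], [-0.5, 0.25, 0.23, 0.49], [-0.5, 0.25, 0.23, 0.49], [-0.5, 0.25, 0.23, 0.49], [-0.5, 0.25, 0.23, 0.49], [-0.5, 0.25, 0.23, 0.49], [-0.5, 0.25, 0.23, 0.49], [-0.5, 0.25, 0.23, 0.49]])

```text
t: 12.15
tool_pos: [0.4813, -0.2829, 0.3024]
tcp_rot: [-0.0, 0.995, -0.104, -0.001]
ft_force: [0.3, -0.4, -0.0]
width: 0.699
```

```bash
python3 - <<'E'
from h import *
for n in ['scene','wrist','top']: snap(n,n+'12')
crop('wrist12',160,120,400,300,3,'w12c')
crop('top12',160,90,320,230,5,'t12c')
np.set_printoptions(precision=4,suppress=True)
print(pt('wrist11',175,186,.113))
E
python3 nav.py 0.474 -0.291 0.131 -13.4
```

```text
[0.5264 0.0998 0.113 ]
t 12.3 p [ 0.4821 -0.2824  0.3031] yaw -11.8 tilt z [ 0.0001  0.0002 -1.    ] q [ 0.6747  0.1309 -0.2496  1.5537  0.0322  1.4611 -1.3532] F [-0.4384  0.0676 -0.2364] w 0.697
-> units [-0.0205  0.0336  0.5738] yaw 0.0177 rows 4.137823123420865 0.22287423387727065
```

View pics/w12c.png

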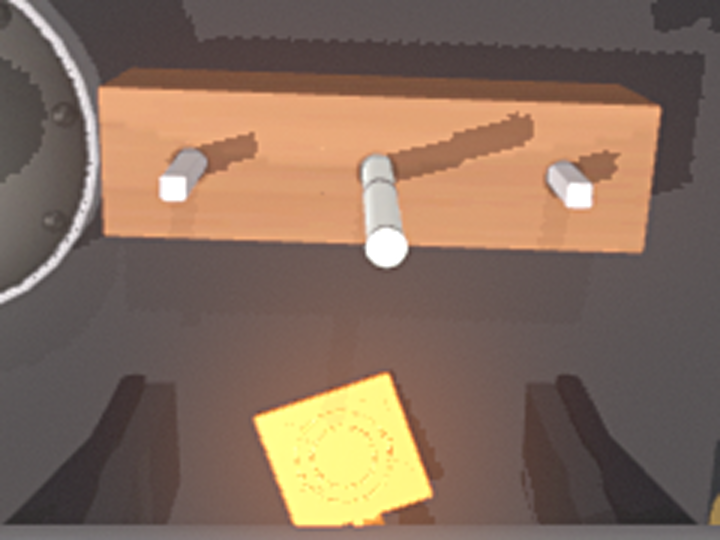

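View pics/t12c.png

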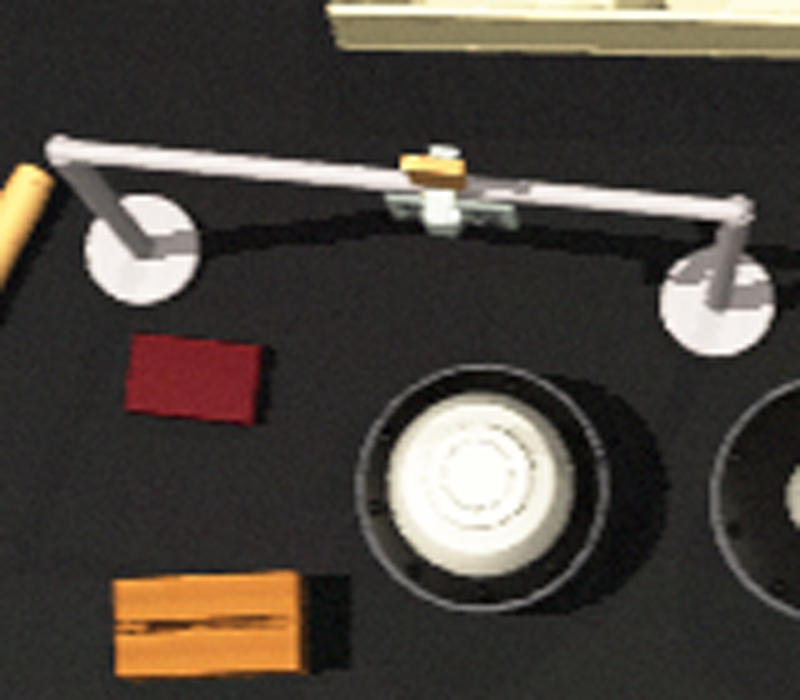

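Run:
```python
from h import *
np.set_printoptions(precision=4,suppress=True)
C=lambda u,v,z:pt('wrist12',160+u/3,120+v/3,z)
print('scr',C(386,246,.16),C(376,166,.065))
q=[C(u,v,.065) for u,v in [(100,87),(660,105),(643,252),(105,235)]];print(q,np.mean(q,0))
a=q[0]-q[1]+q[3]-q[2];print(np.degrees(np.arctan2(a[1],a[0])))
print('punch tops',C(173,188,.1),C(578,194,.1))
print('tab',pt('top12',246.6,124.4,.3005),'mark',pt('top0',248,126.6,.24))
print('tab0 by top', pt('top0',193.2,212.4,.193))
```

```text
scr [ 0.4707 -0.2932  0.16  ] [ 0.4757 -0.2934  0.065 ]
[array([ 0.5285, -0.1942,  0.065 ]), array([ 0.4768, -0.4073,  0.065 ]), array([ 0.418 , -0.3936,  0.065 ]), array([ 0.4701, -0.1796,  0.065 ])] [ 0.4734 -0.2937  0.065 ]
76.34080282437385
punch tops [ 0.4904 -0.2195  0.1   ] [ 0.4578 -0.3647  0.1   ]
tab [0.6524 0.1154 0.3005] mark [0.6621 0.1162 0.24  ]
tab0 by top [0.4343 0.2612 0.193 ]
```

```bash
python3 nav.py 0.4722 -0.293 0.131 -13.7
```

```text
t 12.3 p [ 0.4821 -0.2824  0.3031] yaw -11.8 tilt z [ 0.0001  0.0002 -1.    ] q [ 0.6747  0.1309 -0.2496  1.5537  0.0322  1.4611 -1.3532] F [-0.4384  0.0676 -0.2364] w 0.697
-> units [-0.025   0.0414  0.5738] yaw 0.0211 rows 4.142722984722045 0.26477367521805434
```

Emit:
move_arm(steps=[[-0.025, 0.042, 0.1, 0.021], [-0.025, 0.042, 0.2, 0.021], [-0.025, 0.042, 0.3, 0.021], [-0.025, 0.042, 0.4, 0.021], [-0.025, 0.042, 0.48, 0.021], [-0.025, 0.042, 0.54, 0.021], [-0.025, 0.042, 0.572, 0.021], [-0.025, 0.042, 0.572, 0.021]])

```text
t: 12.97
tool_pos: [0.4708, -0.293, 0.1296]
tcp_rot: [-0.001, 0.993, -0.12, -0.002]
ft_force: [-0.7, 0.4, 0.3]
width: 0.698
```

```bash
python3 nav.py 0.4722 -0.293 0.131 -13.7;  python3 - <<'E'
from h import *
for n in ['scene']: snap(n,n+'13')
crop('scene13',100,180,240,300,5,'s13c')
E
```

```text
t 12.97 p [ 0.4708 -0.293   0.1296] yaw -13.83 tilt z [-0.0029  0.002  -1.    ] q [ 0.6871  0.2269 -0.2394  1.8035  0.0587  1.1216 -1.3843] F [-0.7233  0.3512  0.3029] w 0.698
-> units [ 0.0045 -0.0011 -0.0048] yaw -0.0015 rows 0.048169305878396095 0.018684410393290954
```

View pics/s13c.png

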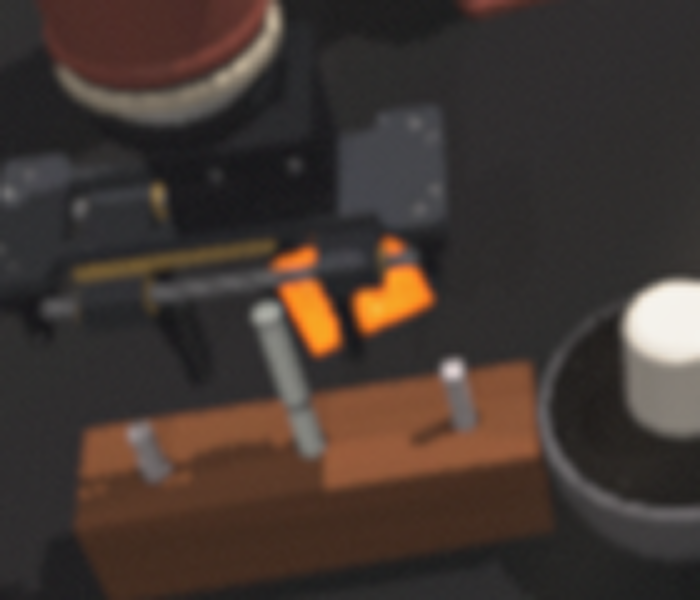

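Emit:
move_arm(jaw=0, steps=[[0.004, 0, -0.002, 0], [0.004, 0, -0.002, 0], [0.004, 0, -0.002, 0], [0.004, 0, -0.002, 0], [0.004, 0, -0.002, 0], [0.004, 0, -0.002, 0], [0.004, 0, -0.002, 0], [0.004, 0, -0.002, 0]])

```text
t: 13.68
tool_pos: [0.4727, -0.2944, 0.1322]
tcp_rot: [0.0, 0.993, -0.122, 0.0]
ft_force: [0.2, 0.3, 0.1]
width: 0.175
```

Emit:
move_arm(steps=[[0, 0, 0, 0], [0, 0, 0, 0], [0, 0, 0, 0], [0, 0, 0, 0]])

```text
t: 14.02
tool_pos: [0.4729, -0.294, 0.1321]
tcp_rot: [-0.0, 0.993, -0.122, -0.0]
ft_force: [0.4, 1.6, 0.4]
width: 0.118
```

```bash
python3 nav.py 0.4722 -0.293 0.25 -13.7
```

```text
t 14.02 p [ 0.4729 -0.294   0.1321] yaw -13.96 tilt z [-0.      0.0005 -1.    ] q [ 0.6868  0.2266 -0.2393  1.7982  0.0586  1.124  -1.3864] F [0.4305 1.5647 0.3571] w 0.118
-> units [-0.003  -0.0029 -0.3929] yaw -0.0029 rows 2.827132245658519 0.03614458770111536
```

Emit:
move_arm(steps=[[0, 0, -0.05, 0], [0, 0, -0.1, 0], [0, 0, -0.17, 0], [0, 0, -0.24, 0], [0, 0, -0.31, 0], [0, 0, -0.37, 0], [0, 0, -0.4, 0], [0, 0, -0.4, 0]])

```text
t: 14.68
tool_pos: [0.4735, -0.2951, 0.2541]
tcp_rot: [0.001, 0.993, -0.122, 0.001]
ft_force: [0.3, -0.1, -1.1]
width: 0.115
```

```bash
python3 nav.py 0.4722 -0.293 0.25 -13.7;  python3 - <<'E'
from h import *
for n in ['scene','wrist']: snap(n,n+'14')
crop('scene14',80,140,240,280,5,'s14c')
E
```

```text
t 14.68 p [ 0.4735 -0.2951  0.2541] yaw -13.99 tilt z [ 0.0027 -0.002  -1.    ] q [ 0.691   0.1423 -0.2376  1.6394  0.0348  1.3606 -1.3664] F [ 0.2806 -0.1324 -1.1108] w 0.115
-> units [-0.0059 -0.0058  0.0138] yaw -0.0033 rows 0.1156298391173597 0.04116542804775781
```

View pics/s14c.png

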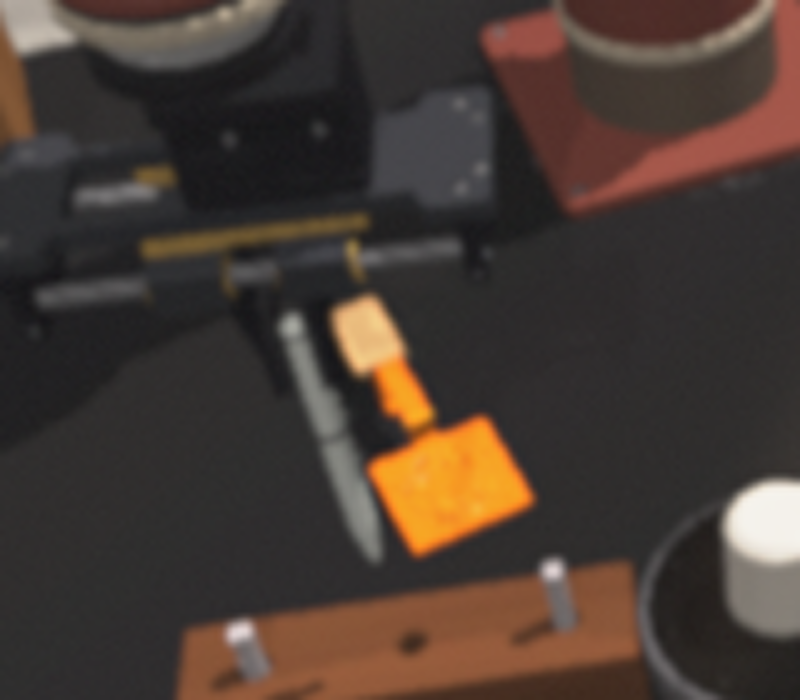

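View pics/wrist14.png

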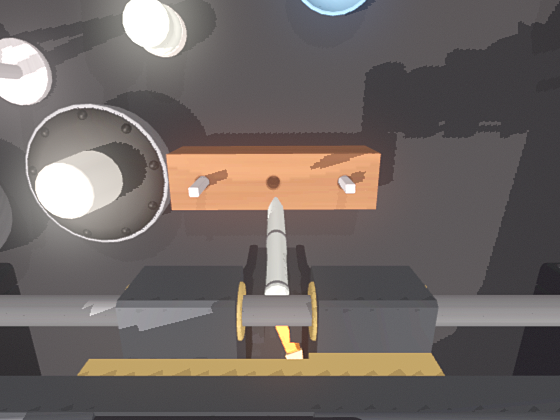

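Emit:
move_arm(steps=[[0.05, 0, 0, 0], [0.1, 0, 0, 0], [0.14, 0, 0, 0], [0.155, 0, 0, 0], [0.155, 0, 0.08, 0], [0.155, 0, 0.18, 0], [0.155, 0, 0.28, 0], [0.155, 0, 0.3, 0]])

```text
t: 15.45
tool_pos: [0.5145, -0.3041, 0.1559]
tcp_rot: [-0.002, 0.993, -0.122, -0.004]
ft_force: [-0.4, 0.3, -2.4]
width: 0.115
```

```bash
python3 nav.py 0.5 -0.293 0.146 -13.99;  python3 - <<'E'
from h import *
for n in ['scene','wrist']: snap(n,n+'15')
crop('scene15',80,180,240,320,5,'s15c')
E
```

```text
t 15.45 p [ 0.5145 -0.3041  0.1559] yaw -13.97 tilt z [-0.008   0.0043 -1.    ] q [ 0.661   0.2918 -0.2422  1.6651  0.0734  1.2026 -1.4131] F [-0.3776  0.2849 -2.3981] w 0.115
-> units [-0.0554 -0.0243  0.0336] yaw 0.0002 rows 0.4979114290688347 0.0023432907719241
```

View pics/s15c.png

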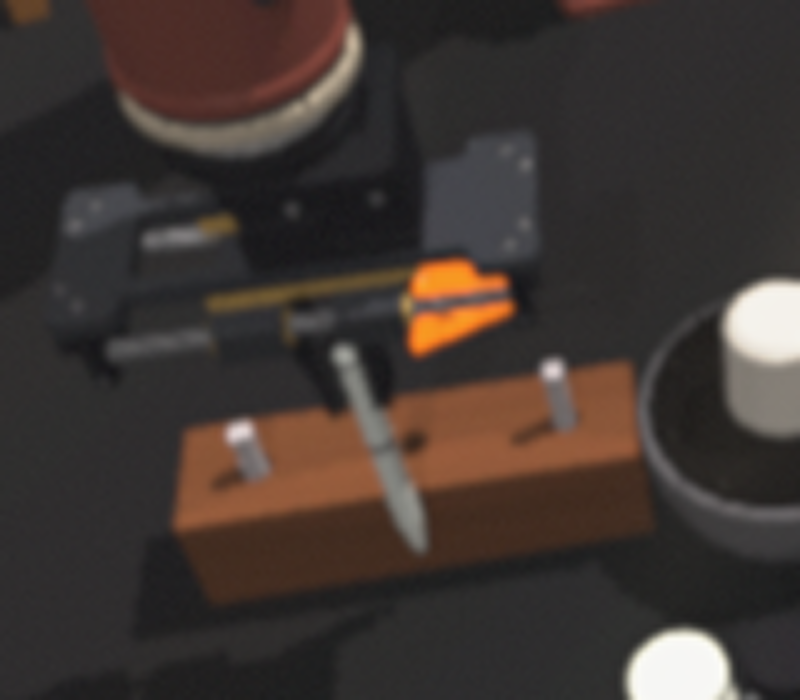

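View pics/wrist15.png

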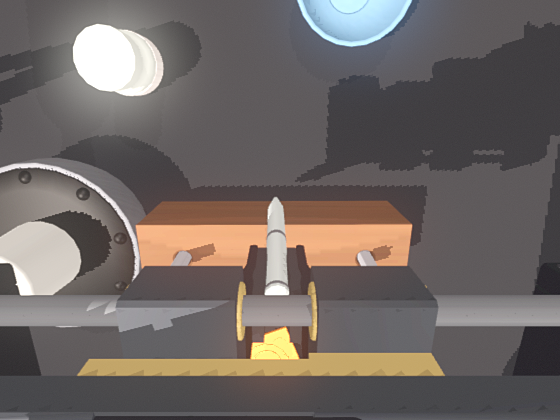

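```bash
python3 nav.py 0.5 -0.293 0.146 -13.99;  python3 - <<'E'
from h import *
np.set_printoptions(precision=4,suppress=True)
crop('wrist15',250,180,310,300,6,'w15c')
for v in (205,215,230,245,260,275,285,290): print(v,pt('wrist15',276.5,v))
E
```

```text
t 15.55 p [ 0.5163 -0.305   0.1601] yaw -13.98 tilt z [-0.0041  0.0023 -1.    ] q [ 0.6611  0.2893 -0.2424  1.6593  0.073   1.2066 -1.4128] F [ 1.096  -0.6713  0.3381] w 0.115
-> units [-0.062  -0.0256  0.0474] yaw 0.0001 rows 0.5909392621510116 0.0016076905666811752
205 [ 0.5201 -0.3069  0.072 ]
215 [ 0.5199 -0.3069  0.0943]
230 [ 0.5196 -0.3068  0.1219]
245 [ 0.5191 -0.3067  0.1431]
260 [ 0.5193 -0.3068  0.1621]
275 [ 0.519  -0.3067  0.1769]
285 [ 0.5185 -0.3066  0.185 ]
290 [ 0.5162 -0.306   0.1852]
```

View pics/w15c.png

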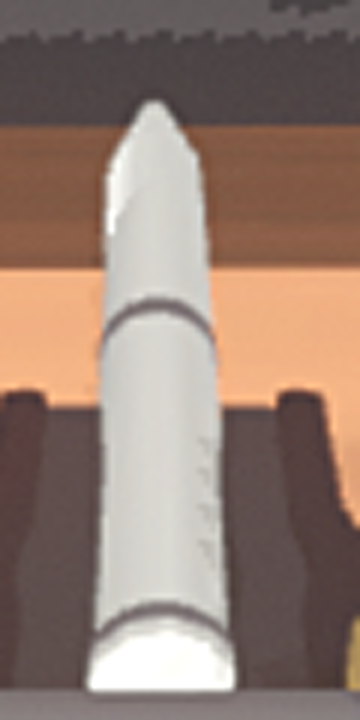

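Run:
```python
from h import *
np.set_printoptions(precision=4,suppress=True)
tx=np.array([np.cos(np.radians(-13.98)),np.sin(np.radians(-13.98)),0]); p=np.array([ 0.5157,-0.3048,0.158])
for u in (230,300,320):
    for v in (224,225,226): q=pt('wrist15',u,v); print(u,v,q,(q-p)@tx, (pt('wrist15',u,v,.065)-p)@tx)
```

```text
230 224 [ 0.5114 -0.2664  0.0646] -0.01347206153239926 -0.013337461257850373
230 225 [ 0.5106 -0.2663  0.0649] -0.014212511599724868 -0.01419034509947557
230 226 [ 0.5099 -0.266   0.0651] -0.015021306642561598 -0.015044876965920167
300 224 [ 0.4979 -0.3207  0.0648] -0.01339117356062519 -0.013297223558817241
300 225 [ 0.4975 -0.3205  0.0658] -0.01384725189049763 -0.014149798311818463
300 226 [ 0.4966 -0.3203  0.0655] -0.014793517286661477 -0.015004019969844939
320 224 [ 0.4942 -0.3362  0.0649] -0.013328512508783218 -0.013285731752323938
320 225 [ 0.4937 -0.336   0.0658] -0.013827545943635158 -0.014138218234780437
320 226 [ 0.4931 -0.3358  0.0664] -0.014434289631007699 -0.014992351302529648
```

Emit:
move_arm(steps=[[0, 0, 0.03, 0], [0, 0, 0.055, 0], [-0.03, 0, 0.055, 0], [-0.055, 0, 0.055, 0], [-0.08, 0, 0.055, 0], [-0.1, 0, 0.055, 0], [-0.12, 0, 0.055, 0], [-0.12, 0, 0.055, 0]])

```text
t: 16.22
tool_pos: [0.4822, -0.2971, 0.1465]
tcp_rot: [0.0, 0.993, -0.122, 0.001]
ft_force: [2.6, -0.7, 1.8]
width: 0.119
```

```bash
python3 nav.py 0.5 -0.293 0.146 -13.99;  python3 - <<'E'
from h import *
np.set_printoptions(precision=4,suppress=True)
snap('wrist','wrist16');snap('scene','scene16')
crop('scene16',80,180,240,320,5,'s16c')
E
```

```text
t 16.22 p [ 0.4822 -0.2971  0.1465] yaw -14.01 tilt z [ 0.0009 -0.0009 -1.    ] q [ 0.6847  0.2314 -0.2426  1.7609  0.0607  1.1554 -1.3915] F [ 2.5786 -0.7402  1.8187] w 0.119
-> units [ 0.0542 -0.0275  0.0019] yaw -0.0002 rows 0.43738608380649313 0.002657151536982478
```

View pics/s16c.png

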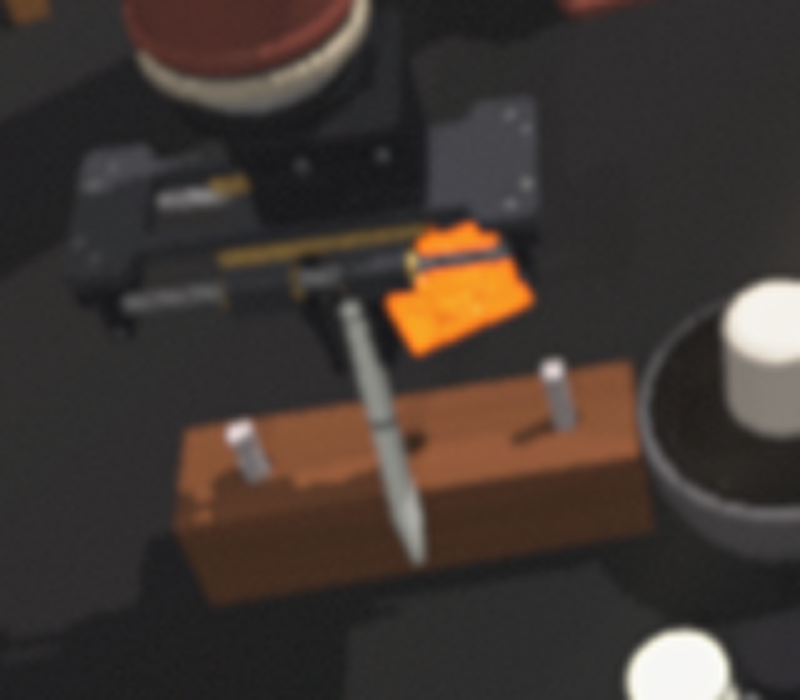

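View pics/wrist16.png

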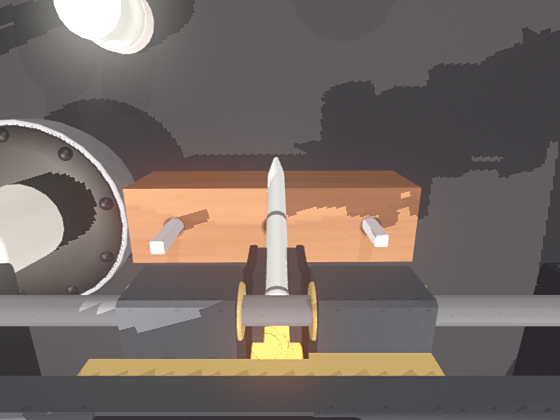

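```bash
cat > ang.py <<'E'
from h import *
import sys
np.set_printoptions(precision=4,suppress=True)
def ang(f,rows,u=276.5):
    im,d,K,T=load(f)
    P=np.array([pt(f,u,v) for v in rows]); P=P[np.isfinite(P).all(1)]
    for v,p in zip(rows,P): print(v,p)
    c=P.mean(0); dv=np.linalg.svd(P-c)[2][0]; dv*=np.sign(dv[2])
    print('dir',dv,'angle',np.degrees(np.arccos(dv[2])),'resid',np.linalg.norm((P-c)-np.outer((P-c)@dv,dv),axis=1).max())
if __name__=='__main__': ang(sys.argv[1],[int(a) for a in sys.argv[2:]])
E
python3 ang.py wrist16 180 195 205 225 240 255 270 280
```

```text
180 [ 0.5105 -0.3056  0.077 ]
195 [ 0.5051 -0.3042  0.0961]
205 [ 0.5019 -0.3034  0.1074]
225 [ 0.4959 -0.3019  0.1264]
240 [ 0.4927 -0.301   0.1403]
255 [ 0.4895 -0.3002  0.152 ]
270 [ 0.4862 -0.2994  0.1614]
280 [ 0.485  -0.2991  0.1688]
dir [-0.2694  0.0686  0.9606] angle 16.14245813739057 resid 0.0005403454636530554
```

Emit:
move_arm(steps=[[-0.015, 0, 0.01, 0], [-0.03, 0, 0.025, 0], [-0.04, 0, 0.04, 0], [-0.05, 0, 0.055, 0], [-0.055, 0, 0.075, 0], [-0.055, 0, 0.095, 0], [-0.055, 0, 0.11, 0], [-0.055, 0, 0.11, 0]])

```text
t: 16.98
tool_pos: [0.4668, -0.2927, 0.1113]
tcp_rot: [-0.0, 0.993, -0.122, -0.0]
ft_force: [3.9, -1.5, 0.1]
width: 0.117
```

```bash
python3 nav.py 0.5 -0.293 0.146 -13.99;  python3 - <<'E'
from h import *
np.set_printoptions(precision=4,suppress=True)
snap('wrist','wrist17');snap('scene','scene17')
crop('scene17',80,180,240,320,5,'s17c')
E
python3 ang.py wrist17 170 180 195 205 225 240 255 270 280
```

```text
t 16.98 p [ 0.4668 -0.2927  0.1113] yaw -13.97 tilt z [-0.0008  0.0007 -1.    ] q [ 0.6919  0.2364 -0.2414  1.8326  0.0632  1.081  -1.3875] F [ 3.8918 -1.5467  0.1288] w 0.117
-> units [ 0.1077 -0.0258 -0.1156] yaw 0.0002 rows 1.151718969664392 0.0026665377178389906
170 [ 0.5083 -0.3044  0.0753]
180 [ 0.5036 -0.3032  0.0805]
195 [ 0.4973 -0.3016  0.0899]
205 [ 0.4937 -0.3007  0.0968]
225 [ 0.4864 -0.2989  0.1077]
240 [ 0.4806 -0.2975  0.1134]
255 [ 0.4765 -0.2965  0.1221]
270 [ 0.4714 -0.2952  0.1274]
280 [ 0.4683 -0.2944  0.1314]
dir [-0.565   0.1408  0.813 ] angle 35.61328417865549 resid 0.0009357396317585205
```

View pics/s17c.png

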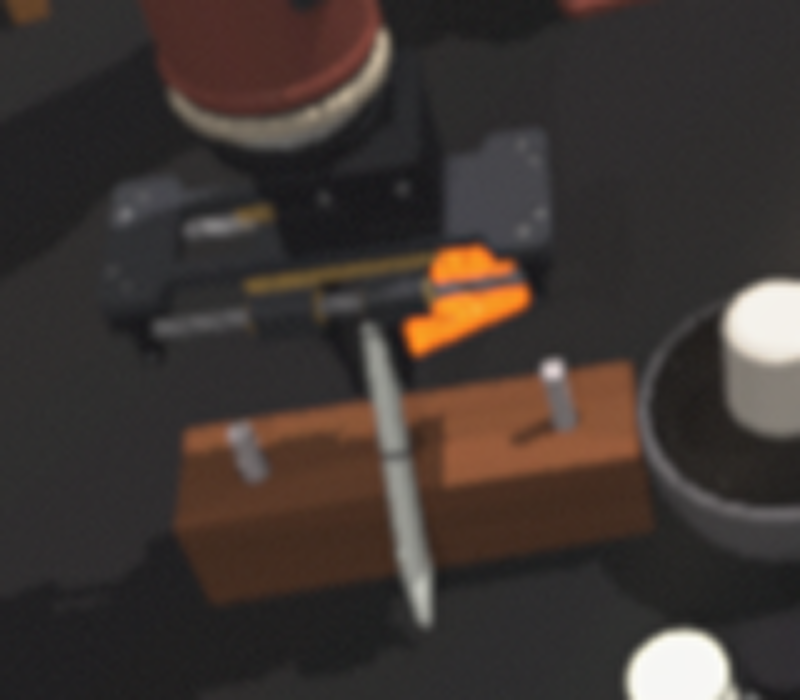

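View pics/wrist17.png

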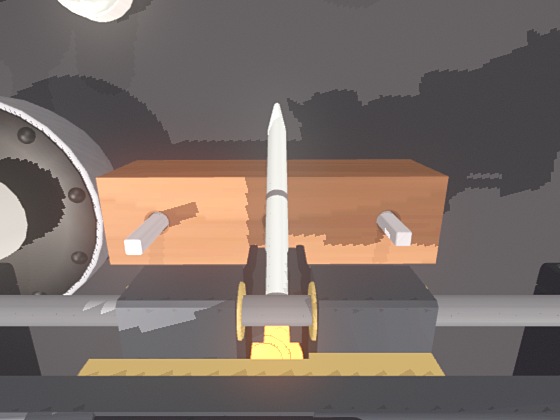

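Emit:
move_arm(steps=[[-0.015, 0, 0, 0], [-0.03, 0, 0, 0], [-0.045, 0, 0, 0], [-0.045, 0, 0, 0], [-0.045, 0, 0, 0]])

```text
t: 17.5
tool_pos: [0.4534, -0.2896, 0.1129]
tcp_rot: [0.0, 0.993, -0.122, -0.0]
ft_force: [0.8, 0.5, 3.0]
width: 0.117
```

```bash
python3 nav.py 0.5 -0.293 0.146 -13.99;  python3 - <<'E'
from h import *
np.set_printoptions(precision=4,suppress=True)
snap('wrist','wrist18')
E
python3 ang.py wrist18 170 180 195 205 225 240 255 270 280
```

```text
t 17.5 p [ 0.4534 -0.2896  0.1129] yaw -13.99 tilt z [-0.0005  0.     -1.    ] q [ 0.701   0.2095 -0.241   1.8618  0.0567  1.0773 -1.3767] F [0.7928 0.5002 3.0031] w 0.117
-> units [ 0.1534 -0.0266 -0.1103] yaw 0.0 rows 1.3727541722555283 0.0005772023316723266
170 [ 0.4969 -0.3018  0.087 ]
180 [ 0.4925 -0.3007  0.0923]
195 [ 0.4863 -0.2992  0.1003]
205 [ 0.4821 -0.2981  0.1043]
225 [ 0.4743 -0.2962  0.1128]
240 [ 0.4692 -0.2949  0.1196]
255 [ 0.4636 -0.2935  0.1245]
270 [ 0.4591 -0.2924  0.1311]
280 [ 0.4551 -0.2914  0.1332]
dir [-0.6558  0.164   0.7369] angle 42.53160576080322 resid 0.0008645079379143743
```

View pics/wrist18.png

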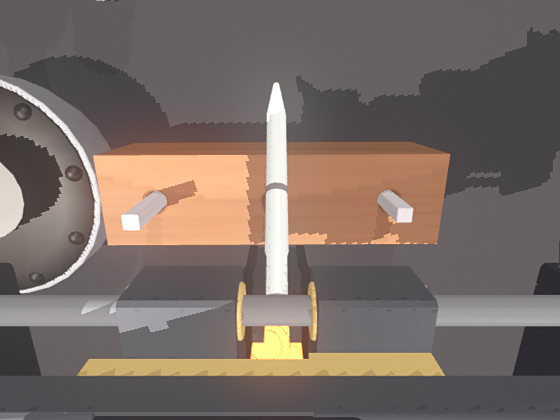

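Emit:
move_arm(steps=[[0, 0, -0.05, 0], [0, 0, -0.12, 0], [0, 0, -0.22, 0], [0, 0, -0.33, 0], [0, 0, -0.44, 0], [0, 0, -0.55, 0], [0, 0, -0.62, 0], [0, 0, -0.62, 0]])

```text
t: 18.22
tool_pos: [0.4546, -0.2903, 0.3031]
tcp_rot: [0.001, 0.993, -0.122, 0.002]
ft_force: [0.3, -0.4, 0.3]
width: 0.116
```

```bash
python3 - <<'E'
from h import *
np.set_printoptions(precision=4,suppress=True)
snap('wrist','wrist19');crop('wrist19',240,60,310,300,2.5,'w19c')
for v in (80,84,86,88,90,95): print(v,pt('wrist19',276,v))
E
python3 ang.py wrist19 180 195 205 225 240 255 270 280
python3 nav.py 0.45 -0.10 0.30 -2
```

```text
80 [ 0.5595 -0.318   0.0017]
84 [ 0.5548 -0.3168  0.0022]
86 [ 0.5525 -0.3162  0.0011]
88 [ 0.5425 -0.3134  0.2176]
90 [ 0.5412 -0.3131  0.2205]
95 [ 0.538  -0.3123  0.2249]
180 [ 0.4933 -0.3014  0.2802]
195 [ 0.487  -0.2998  0.2883]
205 [ 0.4829 -0.2987  0.2928]
225 [ 0.4751 -0.2968  0.3017]
240 [ 0.47   -0.2955  0.3089]
255 [ 0.4649 -0.2942  0.3151]
270 [ 0.4599 -0.2929  0.3207]
280 [ 0.4563 -0.292   0.3235]
dir [-0.6342  0.16    0.7564] angle 40.84883707904948 resid 0.000750361038729868
t 18.27 p [ 0.454  -0.29    0.3004] yaw -14.0 tilt z [ 0.0015 -0.0013 -1.    ] q [ 0.7068  0.0879 -0.2372  1.6058  0.0213  1.4485 -1.3471] F [-0.0057  0.5336 -1.0202] w 0.118
-> units [-0.1662 -0.6114  0.0004] yaw -0.1333 rows 4.558268894958096 1.6753127616377135
```

View pics/wrist19.png

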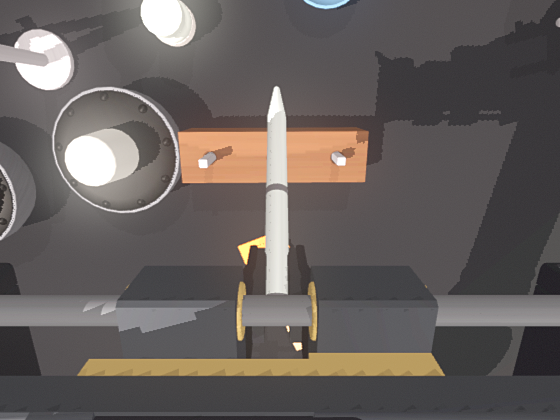

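```bash
python3 nav.py 0.465 -0.08 0.30 15
```

```text
t 18.27 p [ 0.454  -0.29    0.3004] yaw -14.0 tilt z [ 0.0015 -0.0013 -1.    ] q [ 0.7068  0.0879 -0.2372  1.6058  0.0213  1.4485 -1.3471] F [-0.0057  0.5336 -1.0202] w 0.118
-> units [-0.1338 -0.6882  0.0004] yaw -0.3222 rows 5.043733118784468 4.049614437615367
```

Emit:
move_arm(steps=[[-0.01, -0.06, 0, -0.03], [-0.03, -0.15, 0, -0.08], [-0.05, -0.26, 0, -0.13], [-0.07, -0.37, 0, -0.18], [-0.09, -0.48, 0, -0.23], [-0.11, -0.58, 0, -0.28], [-0.134, -0.66, 0, -0.32], [-0.134, -0.69, 0, -0.32]])

```text
t: 18.93
tool_pos: [0.4637, -0.0744, 0.2975]
tcp_rot: [-0.001, 0.991, 0.134, -0.001]
ft_force: [-0.4, -0.2, 0.3]
width: 0.117
```

```bash
python3 nav.py 0.4555 0.0404 0.28 40
```

```text
t 18.93 p [ 0.4637 -0.0744  0.2975] yaw 15.37 tilt z [-0.0025  0.0009 -1.    ] q [ 0.5248 -0.046  -0.4384  1.743  -0.0204  1.4429 -1.213 ] F [-0.359  -0.2343  0.3423] w 0.117
-> units [ 0.0754 -0.3762  0.0589] yaw -0.2736 rows 2.7927330180555314 3.439502051011645
```

Emit:
move_arm(steps=[[0.01, -0.05, 0, -0.04], [0.02, -0.13, 0, -0.1], [0.04, -0.21, 0, -0.17], [0.06, -0.29, 0.02, -0.23], [0.075, -0.35, 0.04, -0.27], [0.075, -0.376, 0.05, -0.27], [0.075, -0.376, 0.05, -0.27]])

```text
t: 19.52
tool_pos: [0.4567, 0.037, 0.2824]
tcp_rot: [-0.0, 0.942, 0.335, -0.001]
ft_force: [-0.2, -0.2, -0.6]
width: 0.115
```

```bash
python3 nav.py 0.4555 0.0404 0.23 40
python3 - <<'E'
from h import *
np.set_printoptions(precision=4,suppress=True)
snap('wrist','wrist20');snap('scene','scene20');crop('scene20',220,110,380,270,4,'s20c')
for v in (84,86,88,90,95): print(v,pt('wrist20',276,v))
E
python3 ang.py wrist20 180 195 205 225 240 255 270 280
```

```text
t 19.52 p [0.4567 0.037  0.2824] yaw 39.13 tilt z [-0.0023 -0.     -1.    ] q [ 0.4082 -0.0652 -0.5498  1.7871 -0.0348  1.4125 -1.0229] F [-0.2249 -0.2309 -0.5614] w 0.115
-> units [ 0.0043 -0.0112  0.1747] yaw -0.0096 rows 1.2595096699180763 0.1211365516335179
84 [0.5307 0.0969 0.1135]
86 [0.5294 0.0958 0.1132]
88 [0.5262 0.093  0.1984]
90 [0.5252 0.0922 0.1997]
95 [0.5226 0.0901 0.2048]
180 [0.4877 0.0612 0.2602]
195 [0.4826 0.0571 0.2678]
205 [0.4793 0.0544 0.272 ]
225 [0.4732 0.0494 0.2813]
240 [0.4691 0.0461 0.2884]
255 [0.4652 0.0429 0.2948]
270 [0.4605 0.0391 0.2987]
280 [0.4581 0.0371 0.3026]
dir [-0.5149 -0.4196  0.7475] angle 41.62216680087344 resid 0.0011328673988319571
```

View pics/wrist20.png

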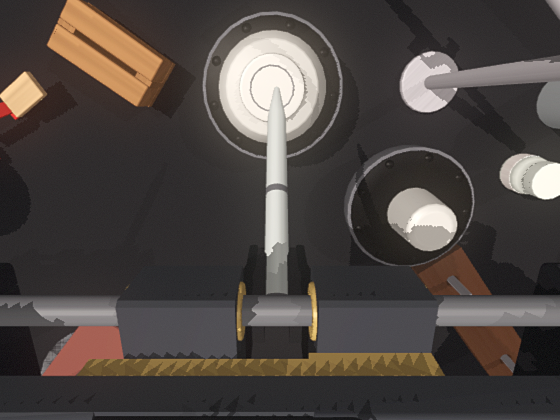

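View pics/s20c.png

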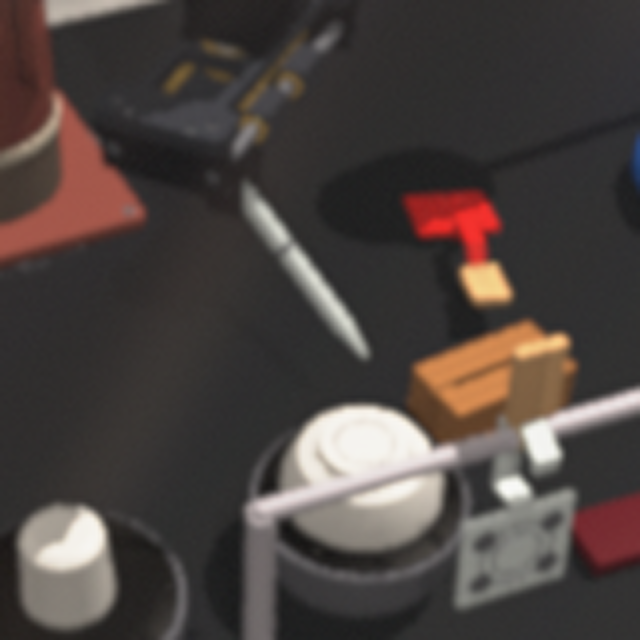

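```bash
python3 - <<'E'
from h import *
np.set_printoptions(precision=4,suppress=True)
crop('wrist20',200,10,350,160,5,'w20c')
print(pt('wrist20',273,88,.113))
E
python3 nav.py 0.4567 0.0435 0.231 40
```

```text
[0.5263 0.0969 0.113 ]
t 19.62 p [0.4576 0.0344 0.2833] yaw 38.94 tilt z [-0.001  -0.0005 -1.    ] q [ 0.4101 -0.0652 -0.5467  1.7854 -0.0339  1.4131 -1.0215] F [ 0.5531 -0.5155 -0.6735] w 0.115
-> units [ 0.0169 -0.0253  0.1743] yaw -0.0118 rows 1.2726123109207226 0.14847754041859634
```

View pics/w20c.png

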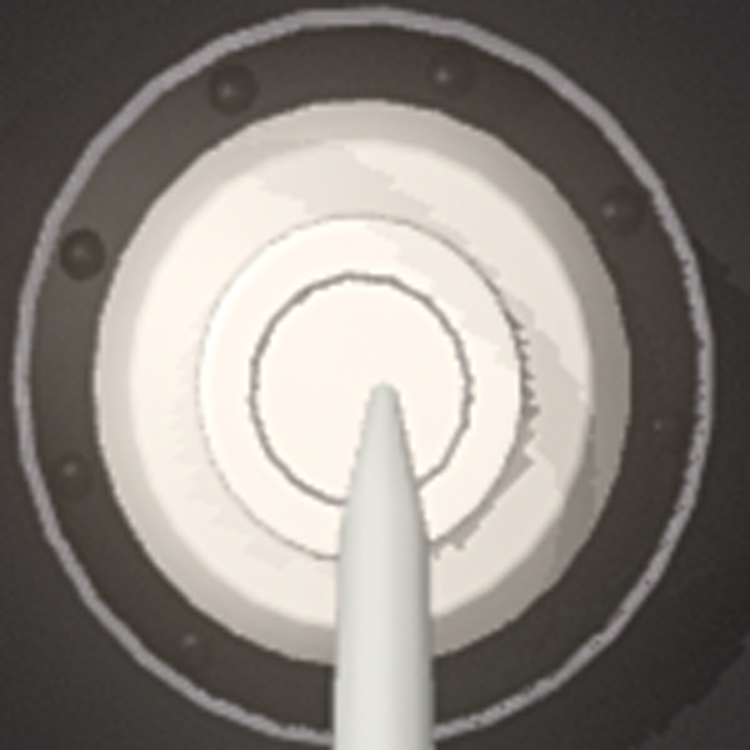

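Emit:
move_arm(steps=[[0.008, -0.012, 0.02, 0], [0.016, -0.023, 0.05, 0], [0.016, -0.023, 0.08, 0], [0.016, -0.023, 0.11, 0], [0.016, -0.023, 0.135, 0], [0.016, -0.023, 0.155, 0], [0.016, -0.023, 0.165, 0], [0.016, -0.023, 0.165, 0]])

```text
t: 20.28
tool_pos: [0.4567, 0.0439, 0.2334]
tcp_rot: [-0.0, 0.942, 0.335, -0.001]
ft_force: [0.2, -0.4, -0.4]
width: 0.118
```

Emit:
move_arm(steps=[[0, 0, 0, 0], [0, 0, 0, 0], [0, 0, 0, 0], [0, 0, 0, 0]])

```text
t: 20.62
tool_pos: [0.4573, 0.0441, 0.2345]
tcp_rot: [0.0, 0.942, 0.335, 0.0]
ft_force: [-0.6, 0.9, -0.3]
width: 0.115
```

```bash
python3 nav.py 0.4567 0.0435 0.23 40
python3 - <<'E'
from h import *
np.set_printoptions(precision=4,suppress=True)
snap('wrist','wrist21');snap('scene','scene21');snap('top','top21');crop('scene21',220,110,380,270,4,'s21c')
crop('wrist21',200,10,350,160,4,'w21c')
for v in (80,84,86,87,88,89,90,95): print(v,pt('wrist21',276,v))
E
python3 ang.py wrist21 180 195 205 225 240 255 270 280; python3 nav.py 0.4567 0.0435 0.23 40
```

```text
t 20.62 p [0.4573 0.0441 0.2345] yaw 39.12 tilt z [ 0.0007  0.     -1.    ] q [ 0.3973 -0.0406 -0.5665  1.8638 -0.0224  1.3115 -1.0511] F [-0.555   0.8911 -0.3202] w 0.115
-> units [-0.0029  0.0004  0.0151] yaw -0.0097 rows 0.11040496907476698 0.12244783365773615
80 [0.5325 0.1046 0.1133]
84 [0.5302 0.1028 0.1131]
86 [0.529  0.1018 0.114 ]
87 [0.5275 0.1006 0.1491]
88 [0.527  0.1002 0.1499]
89 [0.5265 0.0998 0.1506]
90 [0.526  0.0993 0.1525]
95 [0.5234 0.0972 0.1567]
180 [0.4884 0.0684 0.213 ]
195 [0.4831 0.0642 0.2197]
205 [0.48   0.0616 0.2249]
225 [0.4738 0.0566 0.2338]
240 [0.4695 0.0531 0.2401]
255 [0.4656 0.0499 0.2466]
270 [0.4616 0.0467 0.2522]
280 [0.4588 0.0444 0.2552]
dir [-0.5134 -0.4164  0.7503] angle 41.379887030305916 resid 0.000478785479948296
t 20.77 p [0.4571 0.0441 0.2343] yaw 39.12 tilt z [ 0.0003 -0.     -1.    ] q [ 0.3973 -0.0405 -0.5665  1.8641 -0.0224  1.3115 -1.0511] F [-1.2149  0.5887 -0.6152] w 0.117
-> units [-0.0024  0.0007  0.0144] yaw -0.0097 rows 0.10537087805497748 0.12224312628196411
```

View pics/w21c.png

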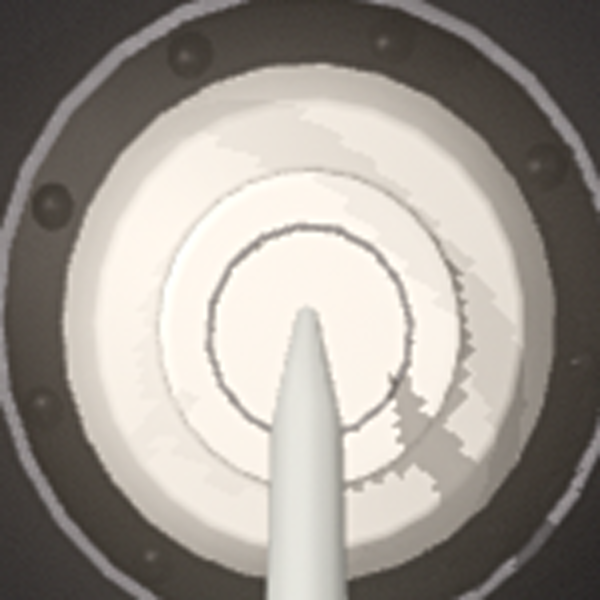

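View pics/s21c.png

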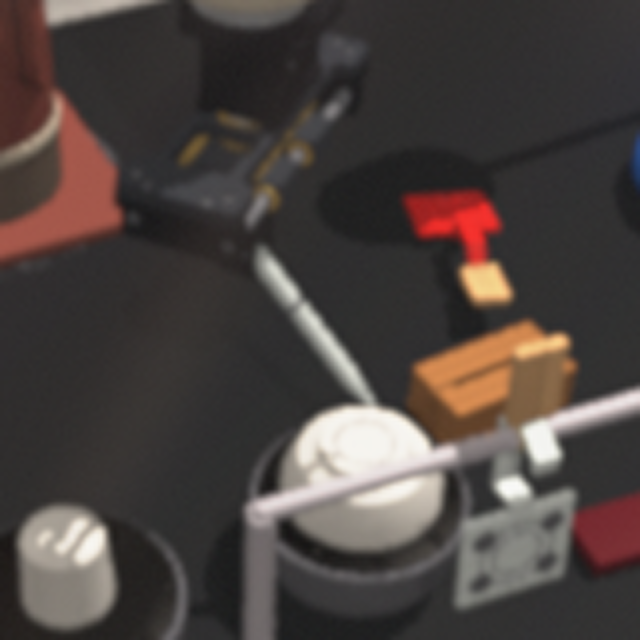

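View pics/top21.png

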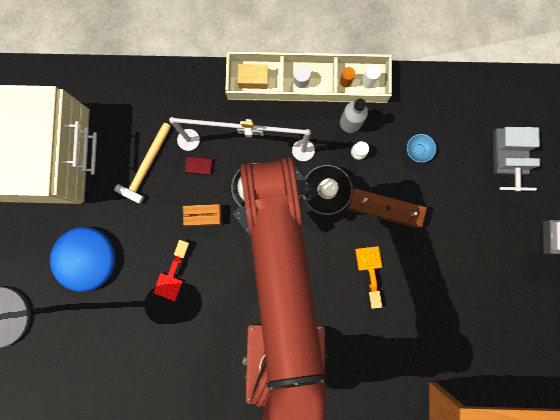

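Run:
```python
from h import *
im,d,K,T=load('scene21'); Ti=np.linalg.inv(T)
for p in ([.5275,.1005,.148],[.527,.098,.113]):
    q=K@(Ti[:3,:3]@np.array(p)+Ti[:3,3]); print((q[:2]/q[2]-[220,110])*4)
print(arm.get_obs()['joint_vel'].round(4))
```

```text
[368.45946044 403.66757002]
[361.23969813 442.379622  ]
[-0.0004  0.0024 -0.0005  0.0009  0.0009 -0.0004  0.0009]
```

Both cameras put the scriber's point in the same place, and the arm is at rest, so I'm handing the job in.

```bash
python3 -c "
from cell import arm
print(arm.sign_off()); print(arm.get_obs()['t'])"
```

```text
the job is handed in; nothing more can be done
None
the job is handed in; nothing more can be done
```

The job is handed in at about 20.8 s of the 58 s allowed. No verdict was reported, so what follows rests on my own checks.

- **Plate:** I took it out by its tab and hooked it on the rail about 95 mm to the +y side of the mark. I then slid it to the mark and let go. After I let go, the scene and top cameras showed it hanging free, within about 1–2 mm of the mark along the rail.
- **Slide:** friction on the rail stopped the plate about 4 mm short at first, so I lifted it slightly and moved it the rest of the way before letting go.
- **Scriber:** I drew it straight out of the block. The moves cannot tilt the tool, so I turned it in the grip by pressing it gently (about 4 N) against the block's top edge, then lifted it clear.
- **Final pose:** the wrist depth picture gave a slant of about 41° from upright. The point was about 35 mm above the bowl's foot and within about 3 mm of its centre. The scene camera agreed to about 2 pixels, and the arm was at rest.
- **Rest of the scene:** the last top view shows the punches, bottle, jar, pad, hammer and dish where they stood. I judged this by eye, not by measurement.
- **Disagreements:** with the scriber held, the gripper opening read about 10 mm for a 12 mm rod. Its point also lay about 15 mm further out from the gripper than a grip exactly at the planned place would give. I aimed using the measured point position.

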